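Load the vacuum fixture and book the job

TASK

Seat every beech blank lying on the right of the bench flat in the pocket of the grey fixture plate that matches its outline and size. Then turn the vacuum valve knob fully clockwise to its end stop to clamp them, then pick up the scanner and hold its beam steady on the fixture's barcode label for two seconds, and lay the scanner back flat in its tray. Leave the other things on the bench where they are; the long thin strip and the dark beam offcut are not blanks. Put back any blank that gets knocked out.

Things in the scene. Friction and masses are not known exactly. Their poses are not given: they have to be found in the camera images.
- disc_large: large round blank, 64 mm diameter, beech wood, 28 mm thick, lying flat; origin at the centre of the underside, z up. May be absent. Belongs in fixture_hole0.
- square: square blank, 58 x 58 mm, beech wood, 28 mm thick, lying flat; origin at the centre of the underside, z up. May be absent. Belongs in fixture_hole1.
- oblong: oblong blank, 44 mm along its x by 104 mm along its y, beech wood, 28 mm thick, lying flat; origin at the centre of the underside, z up. May be absent. Belongs in fixture_hole2.
- disc_small: small round blank, 46 mm diameter, beech wood, 28 mm thick, lying flat; origin at the centre of the underside, z up. May be absent. Belongs in fixture_hole3.
- fixture_hole0 (a point): centre of the mouth of the large round pocket, 68 mm diameter, in the fixture's top face, 10 mm deep with a black rubber floor; axes are the fixture's (z up out of the pocket)
- fixture_hole1 (a point): centre of the mouth of the square pocket, 62 x 62 mm, in the fixture's top face, 10 mm deep with a black rubber floor; axes are the fixture's (z up out of the pocket)
- fixture_hole2 (a point): centre of the mouth of the oblong pocket, 48 mm along x by 108 mm along y, in the fixture's top face, 10 mm deep with a black rubber floor; axes are the fixture's (z up out of the pocket)
- fixture_hole3 (a point): centre of the mouth of the small round pocket, 50 mm diameter, in the fixture's top face, 10 mm deep with a black rubber floor; axes are the fixture's (z up out of the pocket)
- label (a point): centre of the barcode label, white with black bars, 36 x 70 mm, flat on the top face of the fixture between the large round and the square pocket; z up. The fixture is a fixed grey plate 230 x 244 mm, 22 mm thick, lying on the bench (its top at height 22 mm), the four pockets in two rows; a seated blank stands 18 mm proud of it.
- valve (a joint): angle of the vacuum valve knob, rad: 0 to 2.5, growing as the knob turns clockwise seen from above; 2.5 is the end stop (fully clockwise). It starts at 0.2 to 0.9 and stays where it is left (friction 0.05 N m).
- valve_grip (a point): on the vertical axis of the knob, at the height to grip (87 mm above the bench, 7 mm below the top of the grip bar). Turns with the knob: its x runs along the black grip bar (53 mm long, 14 mm thick, 32 mm high), y across it. The knob stands on a fixed grey box 100 x 110 mm, 50 mm high, whose place swaps with the tray's from start to start.
- scanner: grey hand scanner, about 220 g, lying flat in its tray: a level straight handle 34 mm wide and 30 mm high, running along its x from -90 to +50 mm, and at the +x end a head 60 mm wide, to x = 100 mm and height 64 mm, bent 45 degrees downward. Origin on the underside of the handle, z up; centre of mass near x = +15 mm.
- scanner_window (a point): the scanner's dark window, in the middle of the face of its head, at x 88 mm, z 16 mm of the scanner. The beam leaves along this point's x axis, forward and 45 degrees down when the scanner is level. It reads the label from 50 to 180 mm away when the beam passes within 18 mm of the label's centre and meets the label no more than 60 degrees from square, held still in the hand.
- tray: fixed black open tray, 250 mm (its x) by 130 mm (its y), wall 5 mm thick and 18 mm high, inner floor 5 mm above the bench; origin at the centre of its underside. The scanner lies in it with its nose towards the tray's +x, its origin near the middle (head up to 100 mm, handle back to -90 mm of it).
- chisel: bystander: chisel with a black handle, 220 mm, near the far edge; leave alone
- glue: bystander: white glue bottle, 60 mm diameter, 170 mm tall, standing at the far edge; leave alone
- offcut: bystander: thick dark-stained beam offcut 50 x 140 x 50 mm, beyond the blanks, far right of the fixture; not a blank, leave alone
- strip: bystander: thin beech strip 40 x 150 x 20 mm, nearest the robot; not a blank, leave alone
Mind the look-alikes: they are no part of the job. Leave any turquoise or yellow look-alike of the oblong alone.

How it is judged (in metres and radians):
On the way, in this order (a step that is already met when the one before it is completed fails the run):
1. every blank is seated flat in its own pocket (horizontal distance between disc_large and fixture_hole0 below 0.006 m and z of disc_large in the frame of fixture_hole0 below -0.007 m and angle between each of disc_large, square, oblong, disc_small's own z axis and vertical below 0.07 rad and horizontal distance between square and fixture_hole1 below 0.006 m and z of square in the frame of fixture_hole1 below -0.007 m and horizontal distance between oblong and fixture_hole2 below 0.006 m and z of oblong in the frame of fixture_hole2 below -0.007 m and horizontal distance between disc_small and fixture_hole3 below 0.006 m and z of disc_small in the frame of fixture_hole3 below -0.007 m), for 0.2 s.
2. the valve knob is turned fully clockwise to its stop (within 0.12 rad) (value of joint valve above 2.38 rad), for 0.2 s.
3. the held scanner's beam stays steady on the label for 1 s: label 50 to 180 mm from the window, within 18 mm of the beam, beam no more than 60 degrees from square to the label (x of label in the frame of scanner_window between 0.05 and 0.18 m and y of label in the frame of scanner_window between -0.018 and 0.018 m and z of label in the frame of scanner_window between -0.018 and 0.018 m and angle between the x axis of scanner_window and the z axis of label, either way round below 1.05 rad and linear speed of scanner below 0.04 m/s and angular speed of scanner below 0.4 rad/s and contact force between the fingers and scanner above 0.5 N), for 1 s.
At the end, for the whole second after the job is handed in: Each blank present rests in its own pocket (centre within 6 mm, sunk 7 mm or more, tilt under 4 degrees); the knob is within 0.12 rad of its clockwise stop; the scanner lies flat and still in its tray (within 60 mm along, 40 mm across of its middle) (all of step 1 and value of joint valve above 2.38 rad and x of scanner in the frame of tray between -0.06 and 0.06 m and y of scanner in the frame of tray between -0.04 and 0.04 m and z of scanner in the frame of tray below 0.012 m and angle between scanner's own z axis and vertical below 0.12 rad and linear speed of each of scanner, disc_large, square, oblong, disc_small below 0.02 m/s); the robot touches nothing.
It fails at once if one of the other things on the bench is pushed away more than 60 mm (distance of any of chisel, glue, offcut, strip from where it was at the start of the episode above 0.06 m).
It fails at once if the glue bottle is knocked over (angle between glue's own z axis and vertical above 0.6 rad).
Of disc_large, square, oblong, disc_small only 3 to 4 are there at a start; the rules pass over those that are not, and their reading is None.
At some moment in a run one of disc_large, square, oblong, disc_small may be knocked a few centimetres aside while the robot is not near it.
Once in a run the grip may slacken for a moment while it holds something.
It also fails if it takes over 208 s, if anything falls off the work surface, if the arm or the gripper's body presses on something with over 40 N, if the wrist force passes 120 N, or if a joint passes its speed limit or range.

ROBOT

A 6-joint arm with a two-finger parallel gripper is mounted at the origin on the work surface. World frame = base frame: x ahead of the robot, y to its left, z up, the work surface at z = 0. Lengths are in mm, angles in degrees, forces in N, time in s.
With the tool pointing down it reaches from about 350 to 850 mm from the base axis. Payload 8.1 kg.
Tool frame: the origin (TCP) lies on the centre line of the jaws, within the pads' length; the fingertips stand 14 mm ahead of it and the grasp point (between the pads) lies 5 mm behind it; z points along the fingers, y is the line along which they close (so a half turn about z gives the same grasp; the last joint's range is limited). The gripper opens to 85 mm and grips with 20 to 120 N. Pads are 22 mm wide; open, the fingers measure 114 mm over their backs; the gripper's body (76 mm by 85 mm) begins 54 mm behind the grasp point. The pads swing forward as they close: fully open they stand 13 mm farther back than shut.
Start: joints at [70.795, 7.471, 85.268, -0, 87.261, -4.893], TCP at [148.304, 581.387, 245.292] pointing down, gripper open.
Joint ranges: [-169.43, 169.43], [-51.17, 129.36], [1.28, 143.12], [-76.62, 256.62], [0, 156.53], [-152.29, 152.29]. Speed limits (degrees/s): [136.94, 136.94, 159.86, 180, 180, 180].

INTERFACE

Orientations are given as [roll, pitch, yaw] about the fixed x, y, z axes, in that order (R = Rz(yaw) Ry(pitch) Rx(roll)).
In Python, from bench import sense, snapshot, camera_info, hand_in gives the robot as it stands. The module is installed in compiled form; this text tells all that it offers.
- The arm moves only by the tool apply_moves, never from a script. Its argument "deltas" is a list of rows, each a list of 7 numbers: the shift along the tool's x, y, z scaled (see below), then the turn, a rotation vector about the tool's x, y, z scaled (see below), then the opening, from 0 (shut) to 1 (fully open). In form: [[dx, dy, dz, ax, ay, az, claw], ...]. A call has 1 to 8 rows; each row shifts and turns the commanded pose from where the row before left it, along the tool's axes as they then stand; what a row does not reach is not made up. The controller multiplies each number of a shift by 0.03 m and each number of a turn by 0.08 rad. A row lasts 1/8 s, in which the tool goes at most 62.5 mm and 10.7 degrees, less where a joint would pass 70% of its speed; a pose out of reach is approached as far as the arm can. A call with a number of a shift or a turn outside -1 to 1 is refused whole. A call with a gripper value outside its range is refused whole. The fingers move at their own pace and stop on an object; "grip_force" is the grip in N (left out, the last holds). Time passes only in rows, so rows that do not move let the fingers close. It gives the time, the measured TCP pose, the force, the opening and the grip force at its end, in the units of the state.
- sense(): the state, without advancing time (a new reading comes with each control period).
- snapshot(name): name is "side" or "top"; returns the picture (480x640x3 uint8, red, green, blue); there is no depth.
- camera_info(name): a dict with "vertical_fov" (degrees; the focal length in pixels is half the picture's height over the tangent of half this angle, whatever the lens; pixels are square), "cx", "cy" (the principal point, pixels), "origin" and "rotation" of the camera in the world. Camera axes: x right, y up, looking along -z (the intrinsics and any distortion apply to the point x, -y, -z); pixel columns grow to the right and rows downward; lengths in mm; the calibration is good to about 2 mm. A picture is of the moment at which its call begins. camera_info takes no time and is no camera call.
- hand_in(): hands the job in; it is judged then, once.
The state is a dict: "time": time; "joint_pos": joint angles; "qd": joint speeds; "joint_efforts": joint torques, N m; "tool_pos": TCP position; "tcp_rot": TCP orientation; "ft_force": force on the tool from outside, world axes, zero at the start; "wrist_torque": the same for the moment, N m; "finger_gap": finger opening in mm; "grip_force": force on a finger pad.
Only numpy, scipy, OpenCV 4.12 (cv2) and the standard library are available. Lean on these libraries where they do the work, as an engineer would, in place of code of your own. Each camera call takes 0.05 s, during which the arm holds its last target. There are 200 camera calls.

## Working session

There is one attempt and no reset: what is moved stays moved. The work goes in short steps, Python scripts to look and compute and a tool call to move; the robot and the scene stay as the last step left them, time stands still between calls to the robot, and variables do not carry over. Pictures are saved under pics/ and viewed, at most 14 in all, crops included, and the job is handed in when it is done.

Besides the shell and the picture viewer there is one more tool, called after "Request:" as name([rows], argument=value, ...), one row to a line, values as JSON. apply_moves: Moves the arm, as the interface text tells. Its arguments: {"type":"object","properties":{"deltas":{"type":"array"},"grip_force":{"type":"number"}},"required":["deltas"]}

```bash
ls; mkdir -p pics
python3 - <<'E'
from bench import *
import cv2
print(sense())
for n in("top","side"):
    print(n,camera_info(n)); cv2.imwrite(f"pics/{n}0.png",snapshot(n)[:,:,::-1])
E
```

```text
pics
{'time': 0.0, 'joint_pos': array([ 7.07971961e+01,  7.51557698e+00,  8.53301348e+01,  1.48549617e-03,
        8.72621211e+01, -4.89377419e+00]), 'qd': array([-0.16104501,  0.1072736 ,  0.0038297 , -0.01354472, -0.03691642,
       -0.02141422]), 'joint_efforts': array([-2.43262721e-04, -5.69397354e+01, -5.00547874e+01, -3.47461182e-04,
        1.45920928e-02, -9.57795123e-06]), 'tool_pos': array([148.09187575, 580.88688971, 244.23132924]), 'tcp_rot': array([-1.79892687e+02, -1.06773351e-02,  1.65690888e+02]), 'ft_force': array([0.67919918, 1.22663521, 0.5120419 ]), 'wrist_torque': array([ 0.00893987,  0.00780708, -0.01636613]), 'grip_force': 0.0, 'finger_gap': 85.48384527795037}
top {'vertical_fov': 48.25217367424191, 'cx': 318.2604019108657, 'cy': 247.4157694960864, 'origin': array([ 262.07255349,  -47.82381525, 1563.37853353]), 'rotation': array([ 10.25191995,  -0.4537485 , -89.02192232])}
side {'vertical_fov': 43.67337552003781, 'cx': 316.3140270574769, 'cy': 245.1328268881619, 'origin': array([  207.89213882, -1023.24630649,   798.2086369 ]), 'rotation': array([ 54.46030588,   1.11806748, -19.71089899])}
```

View pics/top0.png

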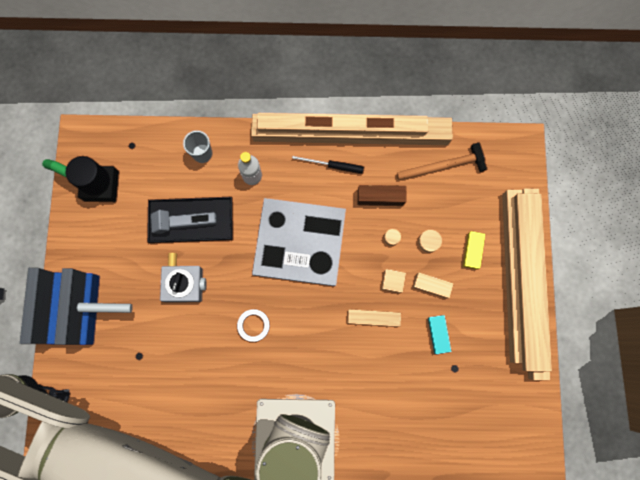

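View pics/side0.png

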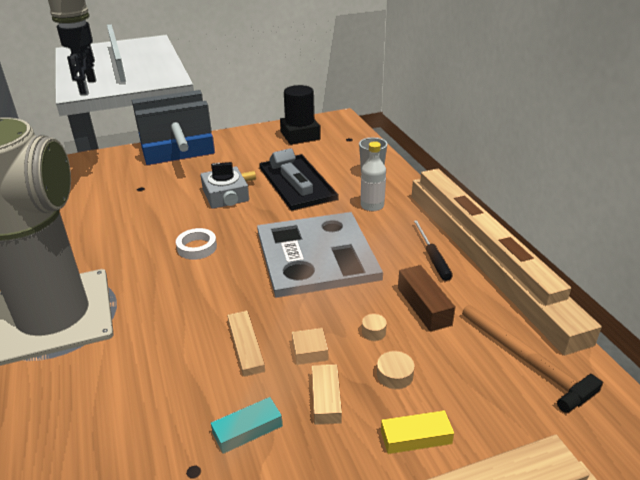

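The top view shows the fixture at (300,242), knob box at (180,284) and scanner tray at (190,219).

Candidates in the top view:
- **Round:** disc_small (393,237) and disc_large (431,240). Neither has a look-alike; the tape ring at (253,325) is white.
- **Square:** (394,281).
- **Oblong:** beech at (433,285). Not to be confused with the strip (374,318), yellow (475,250), turquoise (440,335) or offcut (382,195).

I'll check these choices in a close crop.

```bash
cat > h.py <<'E'
from bench import *
import numpy as np, cv2
from scipy.spatial.transform import Rotation as R
def cam(n):
    c=camera_info(n); f=240/np.tan(np.radians(c["vertical_fov"]/2))
    return f,c["cx"],c["cy"],np.array(c["origin"]),R.from_euler("xyz",c["rotation"],degrees=True).as_matrix()
def ray(n,uv,z):
    f,cx,cy,o,M=cam(n); uv=np.atleast_2d(np.asarray(uv,float))
    d=np.c_[(uv[:,0]-cx)/f,-(uv[:,1]-cy)/f,-np.ones(len(uv))]@M.T
    return (o+d*((z-o[2])/d[:,2])[:,None])[:,:2]
def pix(n,P):
    f,cx,cy,o,M=cam(n); q=(np.atleast_2d(P)-o)@M
    return np.c_[cx+f*q[:,0]/-q[:,2],cy-f*q[:,1]/-q[:,2]]
def blobs(mask,n,z,amin=60,box=None):
    k,l,s,c=cv2.connectedComponentsWithStats(mask.astype(np.uint8))
    out=[]
    for i in range(1,k):
        if s[i,4]<amin: continue
        if box and not(box[0]<c[i][0]<box[2] and box[1]<c[i][1]<box[3]): continue
        ys,xs=np.nonzero(l==i); w=ray(n,np.c_[xs,ys],z)
        r=cv2.minAreaRect(w.astype(np.float32))
        ev=np.linalg.eigh(np.cov(w.T))[1][:,1]
        out.append((c[i].round(1),s[i,4],w.mean(0).round(1),np.round(r[1],1),round(r[2],1),round(np.degrees(np.arctan2(ev[1],ev[0]))%180,1)))
    return out
def crop(n,x0,y0,x1,y1,k,name):
    cv2.imwrite(f"pics/{name}.png",cv2.resize(snapshot(n)[y0:y1,x0:x1,::-1],None,fx=k,fy=k,interpolation=cv2.INTER_CUBIC))
def px(n,x0,y0,x1,y1): return cv2.cvtColor(snapshot(n),cv2.COLOR_RGB2HSV)[y0:y1,x0:x1]
E
python3 - <<'E'
from h import *
im=snapshot("top"); hsv=cv2.cvtColor(im,cv2.COLOR_RGB2HSV)
for p in [(393,237),(431,240),(394,281),(433,285),(410,260),(460,300),(374,318),(300,225),(320,263),(322,225)]: print(p,hsv[p[1],p[0]],im[p[1],p[0]])
a=cv2.resize(im[220:345,340:490,::-1],None,fx=5,fy=5,interpolation=cv2.INTER_CUBIC); cv2.imwrite("pics/c1.png",a[:600,:750])
a=cv2.resize(im[190:310,140:350,::-1],None,fx=3.8,fy=3.8,interpolation=cv2.INTER_CUBIC); cv2.imwrite("pics/c2.png",a)
# base-plate check at z~0, fixture corners at z=22
print(ray("top",[(263,199),(346,208),(336,287),(252,277)],22))
E
```

```text
(393, 237) [ 22  80 249] [249 228 171]
(431, 240) [ 20  89 247] [247 218 161]
(394, 281) [ 21  85 248] [248 222 165]
(433, 285) [ 23  73 249] [249 233 178]
(410, 260) [ 13 156 191] [191 125  74]
(460, 300) [ 13 155 189] [189 122  74]
(374, 318) [ 18  95 242] [242 207 152]
(300, 225) [110  11 208] [199 202 208]
(320, 263) [30  8 31] [31 31 30]
(322, 225) [45 16 32] [31 32 30]
[[ 684.06067762  111.28033527]
 [ 661.24933385 -135.44738351]
 [ 425.9247238  -108.42970989]
 [ 450.56909409  134.80493592]]
```

View pics/c1.png

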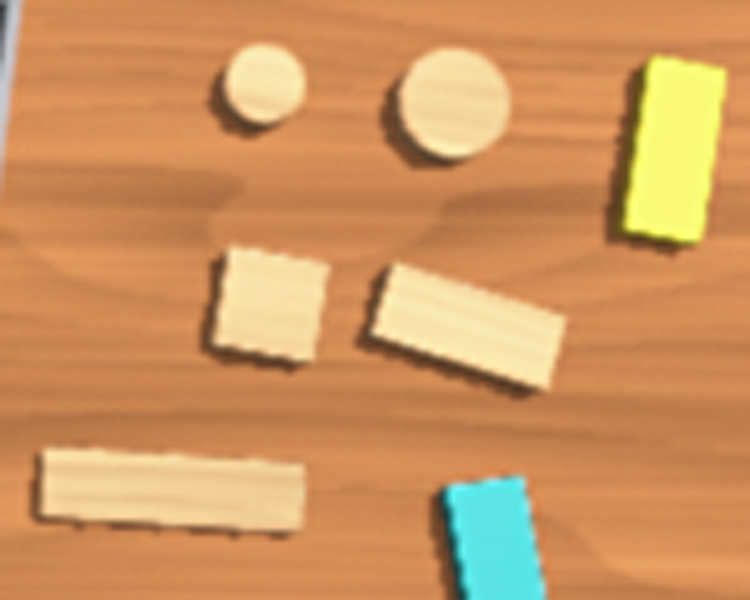

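View pics/c2.png

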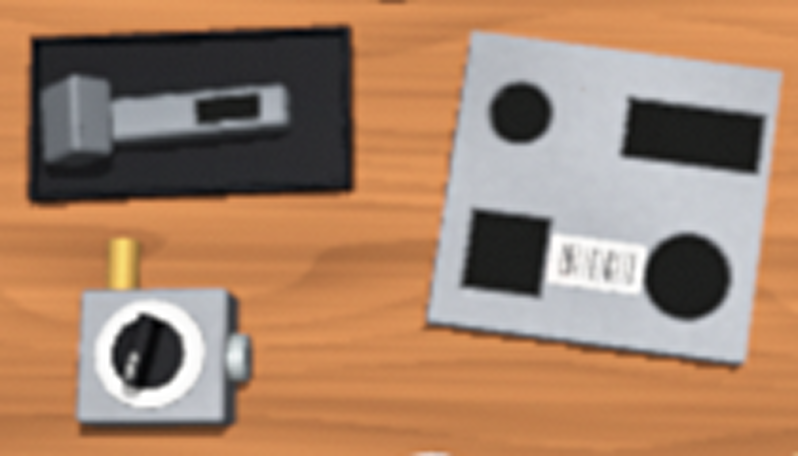

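Crop c1 confirms the four bare-beech blanks; the top faces are bright and the sides are in shadow. Crop c2 shows the scanner with its nose to the left (world +y), the knob with its bar near (150,350) in the crop, and the label between the square pocket (left) and the large round pocket (right).

```bash
cat >> h.py <<'E'
def wood(n,z=28,im=None):
    h=cv2.cvtColor(snapshot(n) if im is None else im,cv2.COLOR_RGB2HSV)
    return (h[...,1]<118)&(h[...,1]>50)&(h[...,2]>215)&(h[...,0]<28)&(h[...,0]>14)
def pocket(im): return im.max(2)<110
E
python3 - <<'E'
from h import *
im=snapshot("top")
print("wood");[print(b) for b in blobs(wood("top",im=im),"top",28,box=(340,215,460,335))]
print("pock");[print(b) for b in blobs(pocket(im),"top",22,box=(255,205,345,285))]
h=cv2.cvtColor(im,cv2.COLOR_RGB2HSV)
print("label");[print(b) for b in blobs((im.min(2)>228),"top",22,20,box=(280,240,312,275))]
sd=snapshot("side")
for n,p in dict(small=(374,322),large=(396,362),sq=(310,338),obl=(326,380),hole0=(299,270),hole2=(348,260),hole3=(332,226)).items(): print(n,cv2.cvtColor(sd,cv2.COLOR_RGB2HSV)[p[1],p[0]])
print("side pock");[print(b) for b in blobs(pocket(sd),"side",22,box=(265,215,370,285))]
print("tray");[print(b) for b in blobs(im.max(2)<60,"top",18,300,box=(145,190,235,245))]
print("knob");[print(b) for b in blobs(im.max(2)<60,"top",94,20,box=(160,265,200,305))]
E
```

```text
wood
(array([392.7, 236. ]), np.int32(189), array([ 577.9, -272.4]), array([41.8, 44.2]), 1.1, np.float64(111.6))
(array([430.5, 240. ]), np.int32(362), array([ 568.2, -383.1]), array([59.6, 61.8]), 1.1, np.float64(142.8))
(array([394. , 280.2]), np.int32(393), array([ 447.8, -275.1]), array([56.8, 57.2]), 80.0, np.float64(156.3))
(array([433.7, 284.7]), np.int32(540), array([ 437. , -389.5]), array([103.3,  43.5]), 72.6, np.float64(73.2))
(array([374.3, 317.4]), np.int32(693), array([ 340.4, -218.3]), array([146.4,  38. ]), 87.5, np.float64(87.4))
pock
(array([276.5, 219.3]), np.int32(208), array([623. ,  69.3]), array([45.5, 44.2]), 1.6, np.float64(173.5))
(array([322. , 225.3]), np.int32(549), array([607.6, -65.3]), array([105.1,  46.6]), 83.3, np.float64(83.7))
(array([272.7, 256. ]), np.int32(428), array([513.2,  76.9]), array([60. , 60.9]), 83.4, np.float64(168.2))
(array([320.4, 262.4]), np.int32(392), array([496.8, -62.3]), array([61.8, 61.2]), 1.1, np.float64(7.0))
label
(array([296.4, 258.9]), np.int32(179), array([505.9,   7.7]), array([71.2, 37.2]), 83.6, np.float64(84.2)
[... 202 characters left out ...]
ray([42. , 46.8]), 68.6, np.float64(158.7))
(array([285.8, 233.8]), np.int32(385), array([510.1,  72.5]), array([59.1, 61.6]), 84.2, np.float64(177.2))
(array([276. , 278.9]), np.int32(251), array([441.8, -75.3]), array([240.9,  48. ]), 84.4, np.float64(89.9))
(array([347. , 259.6]), np.int32(608), array([603.8, -68.9]), array([104. ,  45.9]), 83.2, np.float64(82.6))
(array([298., 270.]), np.int32(462), array([493.8, -65.7]), array([61.8, 63.8]), 68.9, np.float64(15.6))
tray
(array([193.5, 219.9]), np.int32(2607), array([617.7, 314.4]), array([129.3, 245. ]), 3.3, np.float64(93.6))
knob
(array([178.8, 282.1]), np.int32(224), array([424.1, 326.6]), array([47.8, 45.7]), 47.2, np.float64(25.2))
```

Run:
```python
from h import *
im=snapshot("top"); g=im.max(2)
print(g[212:240,322]); print(g[262,302:340]); print(g[246:279,320])
t=[blobs(g<v,"top",22,box=(255,205,345,285)) for v in (60,90,120,150)]
for v in t: print([(b[1],b[2]) for b in v])
sd=snapshot("side"); g=sd.max(2); print(g[240:280,347]); print(g[270,275:322])
h=cv2.cvtColor(sd,cv2.COLOR_RGB2HSV)
print("side wood top faces");[print(b) for b in blobs((h[...,2]>218)&(h[...,1]<120)&(h[...,0]>13)&(h[...,0]<26),"side",28,100,box=(220,300,420,430))]
```

```text
[206 208 208 211 203 152  72  28  28  32  30  31  32  33  31  31  31  30
  30  27  36 110 197 215 213 212 209 210]
[226 236 217 207 213 252 251 146  41  23  29  29  32  32  29  30  31  31
  31  32  31  32  30  30  31  31  32  29  26  58 142 209 215 211 211 212
 204 210]
[209 210 213 215 200 118  39  24  30  30  29  30  30  30  31  30  31  31
  31  30  31  30  30  31  30  29  27  56 138 206 214 209 209]
[(np.int32(174), array([622.9,  69.1])), (np.int32(489), array([607.2, -64.8])), (np.int32(374), array([513. ,  76.7])), (np.int32(358), array([497. , -61.7]))]
[(np.int32(195), array([623.5,  69.4])), (np.int32(525), array([607.4, -65.1])), (np.int32(407), array([513.1,  76.8])), (np.int32(383), array([496.8, -62.2]))]
[(np.int32(210), array([622.9,  69.4])), (np.int32(567), array([607.4, -65.3])), (np.int32(438), array([513.1,  76.9])), (np.int32(402), array([496.9, -62.1])), (np.int32(96), array([442.9,  12.7]))]
[(np.int32(234), array([623.4,  69.4])), (np.int32(600), array([607.4, -65.4])), (np.int32(468), array([513. ,  76.9])), (np.int32(430), array([496.8, -62.4])), (np.int32(1
[... 258 characters left out ...]
 43  44
  46  48  50  53  55  59  61  67  71  74  79  84  87  92  95  98 100 101
 101  98 102 126 169 174 173 172 170 170 171]
side wood top faces
(array([245.1, 339.5]), np.int32(1156), array([ 337.1, -232.7]), array([145.1,  37.8]), 87.3, np.float64(87.3))
(array([374. , 321.6]), np.int32(309), array([ 575.1, -273.8]), array([41. , 43.5]), 69.1, np.float64(115.1))
(array([309.4, 340.5]), np.int32(694), array([ 445.7, -277.7]), array([58.1, 56.7]), 80.1, np.float64(150.9))
(array([395.3, 364.2]), np.int32(776), array([ 565.4, -385. ]), array([60.4, 62.5]), 69.3, np.float64(160.4))
(array([325.8, 389.1]), np.int32(1256), array([ 434.2, -393.8]), array([103. ,  43.2]), 72.8, np.float64(72.9))
```

```bash
cat > plan.py <<'E'
# plan.py x0 y0 z0 yaw0 claw -- then legs "x,y,z[,yaw]" : prints row counts and row values (one equal row per leg)
import sys, numpy as np
def run(start,legs):
    x,y,z,w=start
    for l in legs:
        X,Y,Z,W=(list(l)+[w])[:4]
        dw=(W-w+180)%360-180
        n=max(1,int(np.ceil(max(abs(np.radians(dw))/.08-1e-6,0))))
        def comp(n):
            px,py,pz,yw=x,y,z,w; rows=[]
            for i in range(n):
                c,s=np.cos(np.radians(yw)),np.sin(np.radians(yw))
                ex,ey,ez=X-px,Y-py,Z-pz; f=1/(n-i)
                r=np.round([(c*ex+s*ey)*f/30,(s*ex-c*ey)*f/30,-ez*f/30],2)
                d=r*30; px+=c*d[0]+s*d[1]; py+=s*d[0]-c*d[1]; pz-=d[2]
                t=round(-np.radians(dw)/n/.08,2); yw-=np.degrees(t*.08)
                rows.append([*r,t])
            return rows,(px,py,pz,yw)
        while 1:
            rows,e=comp(n)
            if np.abs([r[:3] for r in rows]).max()<=1 and max(np.linalg.norm(r[:3]) for r in rows)*30<=62: break
            n+=1
        x,y,z,w=e
        print("->",l,"n=",n,"end",np.round(e,1))
        u=[[*map(float,r)] for r in rows]
        if all(max(abs(a-b) for a,b in zip(r,u[0]))<.021 for r in u): print("   all",u[len(u)//2])
        else:
            for r in u: print("  ",r)
if __name__=="__main__":
    a=[list(map(float,s.split(","))) for s in sys.argv[1:]]
    run(a[0],a[1:])
E
python3 plan.py 148.3,581.4,245.3,165.69 420,200,245 566.8,-384,150 566.8,-384,22
```

```text
-> [420.0, 200.0, 245.0] n= 12 end [420.1 200.  245.  165.7]
   all [-0.99, -0.84, 0.0, -0.0]
-> [566.8, -384.0, 150.0] n= 18 end [ 566.8 -383.9  149.9  165.7]
   all [-0.53, -0.98, 0.18, -0.0]
-> [566.8, -384.0, 22.0] n= 5 end [ 566.8 -383.9   22.1  165.7]
   all [-0.0, -0.0, 0.85, -0.0]
```

Request:
apply_moves([
  [-0.99,-0.84,0,0,0,0,1],
  [-0.99,-0.84,0,0,0,0,1],
  [-0.99,-0.84,0,0,0,0,1],
  [-0.99,-0.84,0,0,0,0,1],
  [-0.99,-0.84,0,0,0,0,1],
  [-0.99,-0.84,0,0,0,0,1],
  [-0.99,-0.84,0,0,0,0,1],
  [-0.99,-0.84,0,0,0,0,1],
], grip_force=30)

```text
time: 1.35
tool_pos: [329.3, 326.2, 245.5]
tcp_rot: [180.0, 0.0, 165.7]
ft_force: [0.3, 0.8, -0.2]
finger_gap: 85.9
grip_force: 0.0
```

Request:
apply_moves([
  [-0.99,-0.84,0,0,0,0,1],
  [-0.99,-0.84,0,0,0,0,1],
  [-0.99,-0.84,0,0,0,0,1],
  [-0.99,-0.84,0,0,0,0,1],
  [-0.53,-0.98,0.18,0,0,0,1],
  [-0.53,-0.98,0.18,0,0,0,1],
  [-0.53,-0.98,0.18,0,0,0,1],
  [-0.53,-0.98,0.18,0,0,0,1],
])

```text
time: 2.35
tool_pos: [451.6, 69.5, 223.7]
tcp_rot: [180.0, 0.0, 165.7]
ft_force: [-0.0, 0.8, -0.5]
finger_gap: 85.3
grip_force: 0.0
```

Request:
apply_moves([
  [-0.53,-0.98,0.18,0,0,0,1],
  [-0.53,-0.98,0.18,0,0,0,1],
  [-0.53,-0.98,0.18,0,0,0,1],
  [-0.53,-0.98,0.18,0,0,0,1],
  [-0.53,-0.98,0.18,0,0,0,1],
  [-0.53,-0.98,0.18,0,0,0,1],
  [-0.53,-0.98,0.18,0,0,0,1],
  [-0.53,-0.98,0.18,0,0,0,1],
])

```text
time: 3.35
tool_pos: [516.8, -189.9, 180.4]
tcp_rot: [180.0, 0.0, 165.7]
ft_force: [0.2, 0.6, -0.0]
finger_gap: 85.5
grip_force: 0.0
```

Request:
apply_moves([
  [-0.53,-0.98,0.18,0,0,0,1],
  [-0.53,-0.98,0.18,0,0,0,1],
  [-0.53,-0.98,0.18,0,0,0,1],
  [-0.53,-0.98,0.18,0,0,0,1],
  [-0.53,-0.98,0.18,0,0,0,1],
  [-0.53,-0.98,0.18,0,0,0,1],
  [0,0,0,0,0,0,1],
  [0,0,0,0,0,0,1],
])

```text
time: 4.35
tool_pos: [565.3, -382.7, 147.9]
tcp_rot: [180.0, -0.0, 165.7]
ft_force: [0.8, 0.4, -0.6]
finger_gap: 85.6
grip_force: 0.0
```

Request:
apply_moves([
  [0,0,0.85,0,0,0,1],
  [0,0,0.85,0,0,0,1],
  [0,0,0.85,0,0,0,1],
  [0,0,0.85,0,0,0,1],
  [0,0,0.8,0,0,0,1],
  [0,0,0,0,0,0,1],
])

```text
time: 5.1
tool_pos: [563.9, -381.3, 19.5]
tcp_rot: [179.9, -0.2, 165.7]
ft_force: [-0.4, 0.3, 0.3]
finger_gap: 85.4
grip_force: 0.0
```

Request:
apply_moves([
  [0,0,0,0,0,0,0.5],
  [0,0,0,0,0,0,0.5],
  [0,0,0,0,0,0,0.5],
  [0,0,0,0,0,0,0.5],
])

```text
time: 5.6
tool_pos: [566.4, -384.1, 24.0]
tcp_rot: [-179.9, 0.2, 165.7]
ft_force: [0.3, 0.1, 5.9]
finger_gap: 62.9
grip_force: 33.6
```

Request:
apply_moves([
  [0,0,0,0,0,0,1],
  [0,0,0,0,0,0,1],
  [0,0,0,0,0,1,1],
  [0,0,0,0,0,1,1],
  [0,0,0,0,0,1,1],
  [0,0,0,0,0,1,1],
  [0,0,0,0,0,1,1],
  [0,0,0,0,0,1,1],
])

```text
time: 6.6
tool_pos: [565.1, -383.1, 21.7]
tcp_rot: [-180.0, -0.0, 138.0]
ft_force: [0.1, 0.0, -0.1]
finger_gap: 84.9
grip_force: 0.0
```

Request:
apply_moves([
  [0,0,0,0,0,1,1],
  [0,0,0,0,0,1,1],
  [0,0,0,0,0,1,1],
  [0,0,0,0,0,1,1],
  [0,0,0,0,0,1,1],
  [0,0,0,0,0,1,1],
  [0,0,0,0,0,1,1],
  [0,0,0,0,0,1,1],
])

```text
time: 7.6
tool_pos: [565.1, -383.1, 21.7]
tcp_rot: [-180.0, -0.0, 101.4]
ft_force: [-0.8, -1.0, -0.2]
finger_gap: 85.3
grip_force: 0.0
```

Request:
apply_moves([
  [0,0,0,0,0,1,1],
  [0,0,0,0,0,1,1],
  [0,0,0,0,0,1,1],
  [0,0,0,0,0,1,1],
  [0,0,0,0,0,0,0.5],
  [0,0,0,0,0,0,0.5],
  [0,0,0,0,0,0,0.5],
  [0,0,0,0,0,0,0.5],
])

```text
time: 8.6
tool_pos: [565.4, -383.4, 22.2]
tcp_rot: [180.0, 0.0, 83.2]
ft_force: [0.6, -0.4, 0.5]
finger_gap: 62.9
grip_force: 33.1
```

```bash
python3 plan.py 565.2,-383.2,22,83.2 565,-383,130 460,-60,160
```

```text
-> [565.0, -383.0, 130.0] n= 4 end [ 564.9 -382.9  130.    83.2]
   all [0.0, -0.0, -0.9, -0.0]
-> [460.0, -60.0, 160.0] n= 11 end [459.9 -60.1 160.   83.2]
   all [0.94, -0.43, -0.09, -0.0]
```

Request:
apply_moves([
  [0,0,0,0,0,0,1],
  [0,0,0,0,0,0,1],
  [0,0,-0.9,0,0,0,1],
  [0,0,-0.9,0,0,0,1],
  [0,0,-0.9,0,0,0,1],
  [0,0,-0.9,0,0,0,1],
  [0.94,-0.43,-0.1,0,0,0,1],
  [0.94,-0.43,-0.1,0,0,0,1],
])

```text
time: 9.6
tool_pos: [546.4, -323.8, 136.7]
tcp_rot: [179.9, 0.0, 83.2]
ft_force: [-0.0, 0.4, 0.1]
finger_gap: 85.7
grip_force: 0.0
```

Request:
apply_moves([
  [0.94,-0.43,-0.1,0,0,0,1],
  [0.94,-0.43,-0.1,0,0,0,1],
  [0.94,-0.43,-0.1,0,0,0,1],
  [0.94,-0.43,-0.1,0,0,0,1],
  [0.94,-0.43,-0.1,0,0,0,1],
  [0.94,-0.43,-0.1,0,0,0,1],
  [0.94,-0.43,-0.1,0,0,0,1],
  [0,0,0,0,0,0,1],
])

```text
time: 10.6
tool_pos: [480.0, -116.0, 157.4]
tcp_rot: [180.0, -0.0, 83.3]
ft_force: [0.6, -0.0, -0.3]
finger_gap: 86.1
grip_force: 0.0
```

```bash
cat >> h.py <<'E'
def look():
    t=snapshot("top"); s=snapshot("side")
    for b in blobs(wood("top",im=t),"top",28,box=(340,215,460,335)): print("T",b[0],b[1],b[2],b[3],b[5])
    h=cv2.cvtColor(s,cv2.COLOR_RGB2HSV)
    for b in blobs((h[...,2]>218)&(h[...,1]<120)&(h[...,0]>13)&(h[...,0]<26),"side",28,100,box=(220,300,420,430)): print("S",b[0],b[1],b[2],b[3],b[5])
    return t,s
E
python3 -c "
from h import *
t,s=look(); print(sense()['tool_pos'])"
```

```text
T [392.8 236. ] 187 [ 577.9 -272.7] [41.8 44.2] 138.6
T [430.7 240.3] 359 [ 567.3 -383.4] [59.6 61.8] 30.1
T [393.9 280.3] 392 [ 447.8 -275.1] [56.8 57.1] 156.6
T [433.7 284.7] 539 [ 437.  -389.5] [103.5  43.3] 73.2
T [378.1 317.8] 591 [ 339.6 -229. ] [127.9  37.9] 88.5
S [245.1 339.7] 1176 [ 337.  -233.1] [146.5  38.1] 87.2
S [373.9 321.6] 315 [ 575.1 -273.8] [41.  44.6] 168.1
S [309.4 340.7] 710 [ 445.5 -278.1] [58.5 57. ] 56.9
S [394.9 364.7] 788 [ 564.2 -385.7] [61.9 62.7] 143.9
S [325.8 389. ] 1265 [ 434.2 -393.7] [104.3  43.2] 72.9
[ 480.45656011 -117.6463273   157.30011081]
```

```bash
python3 plan.py 480.4,-117.6,157.3,83.25 446.2,-275.2,100,80 446.2,-275.2,21; echo; python3 plan.py 446.2,-275.2,21,80 446,-275,75 511.2,76,75,83.4 511.2,76,36
```

```text
-> [446.2, -275.2, 100.0, 80.0] n= 6 end [ 446.1 -275.2  100.    79.9]
   [-0.89, -0.09, 0.32, 0.12]
   [-0.89, -0.08, 0.32, 0.12]
   [-0.89, -0.07, 0.32, 0.12]
   [-0.9, -0.06, 0.32, 0.12]
   [-0.9, -0.05, 0.32, 0.12]
   [-0.89, -0.04, 0.31, 0.12]
-> [446.2, -275.2, 21.0] n= 3 end [ 446.1 -275.2   21.1   79.9]
   all [-0.0, 0.0, 0.88, -0.0]

-> [446.0, -275.0, 75.0] n= 2 end [ 446.  -274.9   75.    80. ]
   all [0.01, -0.01, -0.9, -0.0]
-> [511.2, 76.0, 75.0, 83.4] n= 12 end [511.4  76.1  75.   83.3]
   [0.99, 0.01, -0.0, -0.06]
   [0.99, 0.01, -0.0, -0.06]
   [0.99, 0.02, -0.0, -0.06]
   [0.99, 0.02, -0.0, -0.06]
   [0.99, 0.03, -0.0, -0.06]
   [0.99, 0.03, -0.0, -0.06]
   [0.99, 0.04, -0.0, -0.06]
   [0.99, 0.04, -0.0, -0.06]
   [0.99, 0.05, -0.0, -0.06]
   [0.99, 0.05, -0.0, -0.06]
   [0.99, 0.06, -0.0, -0.06]
   [1.0, 0.07, -0.0, -0.06]
-> [511.2, 76.0, 36.0] n= 2 end [511.4  76.1  36.   83.3]
   all [-0.0, -0.0, 0.65, -0.0]
```

Request:
apply_moves([
  [-0.89,-0.09,0.32,0,0,0.12,1],
  [-0.89,-0.08,0.32,0,0,0.12,1],
  [-0.89,-0.07,0.32,0,0,0.12,1],
  [-0.9,-0.06,0.32,0,0,0.12,1],
  [-0.9,-0.05,0.32,0,0,0.12,1],
  [-0.89,-0.04,0.31,0,0,0.12,1],
  [0,0,0,0,0,0,1],
  [0,0,0,0,0,0,1],
])

```text
time: 11.7
tool_pos: [445.6, -275.3, 99.7]
tcp_rot: [-180.0, -0.0, 79.8]
ft_force: [1.1, 0.2, -0.1]
finger_gap: 85.3
grip_force: 0.0
```

Request:
apply_moves([
  [0.01,0.02,0.86,0,0,0,1],
  [0,0,0.86,0,0,0,1],
  [0,0,0.86,0,0,0,1],
  [0,0,0,0,0,0,1],
  [0,0,0,0,0,0,0.4],
  [0,0,0,0,0,0,0.4],
  [0,0,0,0,0,0,0.4],
  [0,0,0,0,0,0,0.4],
], grip_force=50)

```text
time: 12.7
tool_pos: [447.7, -275.7, 24.4]
tcp_rot: [179.8, 0.1, 79.9]
ft_force: [0.2, 2.4, 7.1]
finger_gap: 56.4
grip_force: 54.3
```

Request:
apply_moves([
  [0,0,-0.9,0,0,0,0.4],
  [0,0,-0.9,0,0,0,0.4],
  [0.99,0.01,0,0,0,-0.06,0.4],
  [0.99,0.01,0,0,0,-0.06,0.4],
  [0.99,0.02,0,0,0,-0.06,0.4],
  [0.99,0.02,0,0,0,-0.06,0.4],
  [0.99,0.03,0,0,0,-0.06,0.4],
  [0.99,0.03,0,0,0,-0.06,0.4],
])

```text
time: 13.7
tool_pos: [479.6, -98.8, 77.1]
tcp_rot: [179.9, 0.0, 81.5]
ft_force: [-0.0, 0.1, -0.7]
finger_gap: 56.7
grip_force: 53.6
```

Request:
apply_moves([
  [0.99,0.04,0,0,0,-0.06,0.4],
  [0.99,0.04,0,0,0,-0.06,0.4],
  [0.99,0.05,0,0,0,-0.06,0.4],
  [0.99,0.05,0,0,0,-0.06,0.4],
  [0.99,0.06,0,0,0,-0.06,0.4],
  [0.99,0.07,0,0,0,-0.06,0.4],
  [0,0,0,0,0,0,0.4],
  [0,0,0,0,0,0,0.4],
])

```text
time: 14.7
tool_pos: [512.5, 75.4, 76.7]
tcp_rot: [180.0, 0.0, 83.2]
ft_force: [0.8, -0.5, -0.7]
finger_gap: 56.6
grip_force: 53.6
```

Request:
apply_moves([
  [0.01,-0.04,0.5,0,0,0,0.4],
  [0,0,0.5,0,0,0,0.4],
  [0,0,0.1,0,0,0,0.4],
  [0,0,0.1,0,0,0,0.4],
  [0,0,0.1,0,0,0,0.4],
])

```text
time: 15.32
tool_pos: [511.4, 76.1, 37.3]
tcp_rot: [180.0, 0.0, 83.2]
ft_force: [0.7, 0.5, -1.3]
finger_gap: 56.4
grip_force: 53.6
```

Request:
apply_moves([
  [0,0,0.05,0,0,0,0.4],
  [0,0,0,0,0,0,1],
  [0,0,0,0,0,0,1],
  [0,0,-0.7,0,0,0,1],
  [0,0,-0.9,0,0,0,1],
  [0,0,-0.3,0,0,0,1],
])

```text
time: 16.08
tool_pos: [512.6, 76.2, 94.8]
tcp_rot: [179.8, -0.0, 83.2]
ft_force: [0.4, -0.5, -0.2]
finger_gap: 85.2
grip_force: 0.0
```

```bash
python3 -c "
from h import *
t,s=look(); p=sense()['tool_pos'];print(p)"; python3 plan.py 511,76,93,83.2 565.3,-383.2,100 565.3,-383.2,22; python3 plan.py 565.3,-383.2,22,83.2 565.3,-383.2,80  494.9,-62.7,76
```

```text
T [392.7 236. ] 188 [ 577.9 -272.3] [41.8 44.1] 118.3
T [430.7 240.3] 360 [ 567.3 -383.5] [59.6 61.8] 45.3
T [433.7 284.7] 540 [ 437.  -389.5] [103.3  43.5] 73.2
T [374.3 317.4] 692 [ 340.4 -218.3] [146.4  37.8] 87.4
S [245.1 339.7] 1176 [ 337.  -233.1] [147.4  38.1] 87.3
S [373.9 321.6] 315 [ 575.1 -273.8] [41.  44.6] 168.1
S [394.9 364.7] 788 [ 564.2 -385.7] [60.2 62.4] 150.4
S [325.8 389.1] 1262 [ 434.1 -393.8] [104.3  43.2] 72.9
[512.25349511  76.22318669  93.93505311]
-> [565.3, -383.2, 100.0] n= 15 end [ 565.3 -383.1   99.9   83.2]
   all [-1.0, 0.24, -0.02, -0.0]
-> [565.3, -383.2, 22.0] n= 3 end [ 565.3 -383.1   21.9   83.2]
   all [-0.0, -0.0, 0.86, -0.0]
-> [565.3, -383.2, 80.0] n= 2 end [ 565.3 -383.2   79.9   83.2]
   all [0.0, 0.0, -0.96, -0.0]
-> [494.9, -62.7, 76.0] n= 11 end [494.8 -62.7  76.   83.2]
   all [0.94, -0.32, 0.01, -0.0]
```

Request:
apply_moves([
  [-1,0.24,-0.02,0,0,0,1],
  [-1,0.24,-0.02,0,0,0,1],
  [-1,0.24,-0.02,0,0,0,1],
  [-1,0.24,-0.02,0,0,0,1],
  [-1,0.24,-0.02,0,0,0,1],
  [-1,0.24,-0.02,0,0,0,1],
  [-1,0.24,-0.02,0,0,0,1],
  [-1,0.24,-0.02,0,0,0,1],
])

```text
time: 17.18
tool_pos: [539.2, -169.7, 96.0]
tcp_rot: [-179.9, -0.0, 83.2]
ft_force: [-0.0, -1.1, 0.5]
finger_gap: 85.4
grip_force: 0.0
```

Request:
apply_moves([
  [-1,0.24,0,0,0,0,1],
  [-1,0.24,0,0,0,0,1],
  [-1,0.24,0,0,0,0,1],
  [-1,0.24,0,0,0,0,1],
  [-1,0.24,0,0,0,0,1],
  [-1,0.24,0,0,0,0,1],
  [-1,0.24,0,0,0,0,1],
  [0,0,0,0,0,0,1],
])

```text
time: 18.18
tool_pos: [564.2, -385.1, 95.8]
tcp_rot: [-179.9, -0.0, 83.1]
ft_force: [0.1, 0.1, -0.7]
finger_gap: 85.8
grip_force: 0.0
```

Request:
apply_moves([
  [0,0,0,0,0,0,1],
])

```text
time: 18.3
tool_pos: [564.5, -382.5, 96.1]
tcp_rot: [-179.9, -0.1, 83.2]
ft_force: [0.4, -0.5, -0.8]
finger_gap: 85.2
grip_force: 0.0
```

Request:
apply_moves([
  [0,0,0.82,0,0,0,1],
  [0,0,0.82,0,0,0,1],
  [0,0,0.8,0,0,0,1],
  [0,0,0,0,0,0,1],
  [0,0,0,0,0,0,0.4],
  [0,0,0,0,0,0,0.4],
  [0,0,0,0,0,0,0.4],
  [0,0,0,0,0,0,0.4],
])

```text
time: 19.3
tool_pos: [566.3, -384.3, 26.4]
tcp_rot: [179.8, 0.1, 83.2]
ft_force: [0.6, 1.4, 6.5]
finger_gap: 61.4
grip_force: 55.0
```

Request:
apply_moves([
  [0,0,-0.96,0,0,0,0.4],
  [0,0,-0.96,0,0,0,0.4],
  [0.94,-0.32,0,0,0,0,0.4],
  [0.94,-0.32,0,0,0,0,0.4],
  [0.94,-0.32,0,0,0,0,0.4],
  [0.94,-0.32,0,0,0,0,0.4],
  [0.94,-0.32,0,0,0,0,0.4],
  [0.94,-0.32,0,0,0,0,0.4],
])

```text
time: 20.3
tool_pos: [527.7, -207.8, 82.3]
tcp_rot: [180.0, 0.0, 83.2]
ft_force: [0.3, -0.0, -0.8]
finger_gap: 61.7
grip_force: 54.7
```

Request:
apply_moves([
  [0.94,-0.32,0,0,0,0,0.4],
  [0.94,-0.32,0,0,0,0,0.4],
  [0.94,-0.32,0,0,0,0,0.4],
  [0.94,-0.32,0,0,0,0,0.4],
  [0.94,-0.32,0,0,0,0,0.4],
  [0,0,0,0,0,0,0.4],
  [0,0,0,0,0,0,0.4],
])

```text
time: 21.18
tool_pos: [497.3, -63.3, 82.4]
tcp_rot: [180.0, 0.0, 83.2]
ft_force: [-0.3, 0.5, -0.3]
finger_gap: 61.6
grip_force: 54.7
```

Request:
apply_moves([
  [0.01,-0.08,0.6,0,0,0,0.4],
  [0,0,0.6,0,0,0,0.4],
  [0,0,0.1,0,0,0,0.4],
  [0,0,0.1,0,0,0,0.4],
  [0,0,0.08,0,0,0,0.4],
])

```text
time: 21.8
tool_pos: [494.3, -62.4, 38.3]
tcp_rot: [-179.9, 0.0, 83.2]
ft_force: [-14.8, 2.4, 26.4]
finger_gap: 61.6
grip_force: 57.5
```

Request:
apply_moves([
  [0,-0.04,-0.03,0,0,0,0.4],
  [0,0,0,0,0,0,0.4],
])

```text
time: 22.05
tool_pos: [493.7, -62.3, 38.8]
tcp_rot: [180.0, 0.0, 83.2]
ft_force: [0.1, 0.7, -1.2]
finger_gap: 61.7
grip_force: 54.7
```

Request:
apply_moves([
  [0,0,0,0,0,0,1],
  [0,0,0,0,0,0,1],
  [0,0,-0.7,0,0,0,1],
  [0,0,-0.9,0,0,0,1],
  [0,0,-0.2,0,0,0,1],
])

```text
time: 22.68
tool_pos: [495.0, -62.5, 94.5]
tcp_rot: [179.8, 0.0, 83.2]
ft_force: [0.5, 0.1, -0.8]
finger_gap: 85.4
grip_force: 0.0
```

```bash
python3 -c "
from h import *
t,s=look(); p=sense()['tool_pos'];print(p)
crop('side',225,190,405,325,4,'f1')"; python3 plan.py 494,-62,90,83.2 435.2,-390.2,95,73 435.2,-390.2,25; python3 plan.py 435.2,-390.2,25,73 435.2,-390.2,83  605.2,-65.8,80,83.4
```

```text
T [392.7 236. ] 189 [ 577.9 -272.4] [41.8 44.2] 111.6
T [433.7 284.7] 539 [ 437.  -389.5] [103.5  43.3] 73.2
T [374.3 317.4] 692 [ 340.4 -218.3] [146.4  37.8] 87.4
S [245.1 339.7] 1177 [ 337.  -233.1] [146.4  38.3] 87.3
S [374.  321.6] 314 [ 575.1 -273.8] [41.  44.6] 13.5
S [325.8 389.1] 1265 [ 434.2 -393.8] [104.3  43.2] 72.9
[494.08848828 -62.34993482  93.02909181]
-> [435.2, -390.2, 95.0, 73.0] n= 12 end [ 435.2 -390.3   95.1   72.7]
   [-0.92, -0.05, -0.01, 0.19]
   [-0.93, -0.04, -0.01, 0.19]
   [-0.93, -0.03, -0.01, 0.19]
   [-0.93, -0.01, -0.02, 0.19]
   [-0.93, 0.0, -0.01, 0.19]
   [-0.92, 0.02, -0.02, 0.19]
   [-0.92, 0.03, -0.01, 0.19]
   [-0.93, 0.04, -0.02, 0.19]
   [-0.92, 0.06, -0.01, 0.19]
   [-0.92, 0.07, -0.02, 0.19]
   [-0.92, 0.09, -0.01, 0.19]
   [-0.93, 0.1, -0.02, 0.19]
-> [435.2, -390.2, 25.0] n= 3 end [ 435.2 -390.3   24.9   72.7]
   all [0.0, -0.0, 0.78, -0.0]
-> [435.2, -390.2, 83.0] n= 2 end [ 435.2 -390.2   82.9   73. ]
   all [0.0, 0.0, -0.96, -0.0]
-> [605.2, -65.8, 80.0, 83.4] n= 12 end [605.3 -65.8  79.9  83.5]
   [1.0, 0.19, 0.01, -0.19]
   [1.0, 0.2, 0.01, -0.19]
   [0.99, 0.22, 0.01, -0.19]
   [0.99, 0.23, 0.01, -0.19]
   [0.99, 0.25, 0.01, -0.19]
   [0.98, 0.26, 0.01, -0.19]
   [0.98, 0.28, 0.01, -0.19]
   [0.97, 0.29, 0.01, -0.19]
   [0.97, 0.31, 0.0, -0.19]
   [0.97, 0.32, 0.01, -0.19]
   [0.96, 0.34, 0.0, -0.19]
   [0.95, 0.36, 0.01, -0.19]
```

View pics/f1.png

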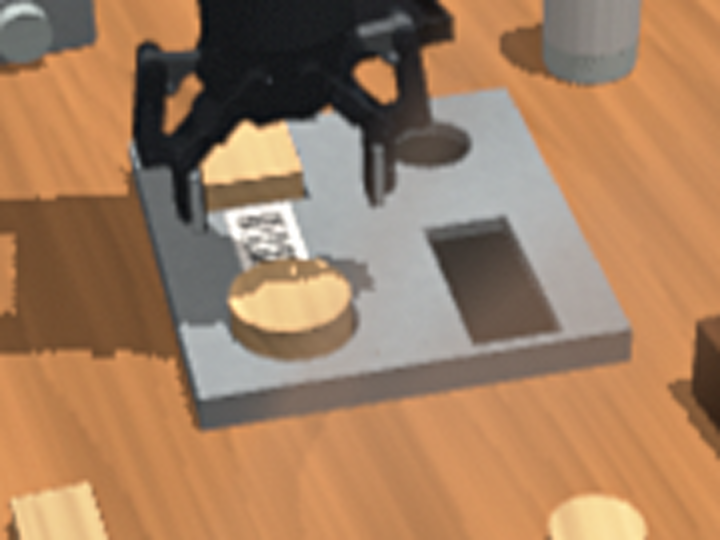

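The side crop shows the square at (255,165) and the large disc at (290,305), both sunk in their pockets. The oblong pocket (490,280) and small round pocket (430,145) are still empty. Oblong next.

Request:
apply_moves([
  [-0.92,-0.05,-0.01,0,0,0.19,1],
  [-0.93,-0.04,-0.01,0,0,0.19,1],
  [-0.93,-0.03,-0.01,0,0,0.19,1],
  [-0.93,-0.01,-0.02,0,0,0.19,1],
  [-0.93,0,-0.01,0,0,0.19,1],
  [-0.92,0.02,-0.02,0,0,0.19,1],
  [-0.92,0.03,-0.01,0,0,0.19,1],
  [-0.93,0.04,-0.02,0,0,0.19,1],
])

```text
time: 23.82
tool_pos: [453.2, -281.4, 94.1]
tcp_rot: [-179.9, -0.1, 76.2]
ft_force: [0.0, -0.8, -0.2]
finger_gap: 85.3
grip_force: 0.0
```

Request:
apply_moves([
  [-0.92,0.06,-0.01,0,0,0.19,1],
  [-0.92,0.07,-0.02,0,0,0.19,1],
  [-0.92,0.09,-0.01,0,0,0.17,1],
  [-0.93,0.1,-0.02,0,0,0.17,1],
  [0,0,0,0,0,0,1],
  [0,0,0,0,0,0,1],
  [0,0,0,0,0,0,1],
])

```text
time: 24.7
tool_pos: [434.7, -389.4, 97.0]
tcp_rot: [-179.9, -0.0, 73.0]
ft_force: [0.3, -0.6, -0.4]
finger_gap: 85.5
grip_force: 0.0
```

Request:
apply_moves([
  [-0.02,0.02,0.8,0,0,0,1],
  [0,0,0.8,0,0,0,1],
  [0,0,0.77,0,0,0,1],
  [0,0,0,0,0,0,1],
  [0,0,0,0,0,0,0.2],
  [0,0,0,0,0,0,0.2],
  [0,0,0,0,0,0,0.2],
  [0,0,0,0,0,0,0.2],
])

```text
time: 25.7
tool_pos: [436.1, -392.2, 28.3]
tcp_rot: [179.9, 0.1, 72.9]
ft_force: [-0.9, -0.1, 6.0]
finger_gap: 42.7
grip_force: 52.3
```

Request:
apply_moves([
  [0,0,-0.96,0,0,0,0.2],
  [0,0,-0.96,0,0,0,0.2],
  [1,0.19,0,0,0,-0.19,0.2],
  [1,0.2,0,0,0,-0.19,0.2],
  [0.99,0.22,0,0,0,-0.19,0.2],
  [0.99,0.23,0,0,0,-0.19,0.2],
  [0.99,0.25,0,0,0,-0.19,0.2],
  [0.98,0.26,0,0,0,-0.19,0.2],
])

```text
time: 26.7
tool_pos: [520.6, -228.3, 84.4]
tcp_rot: [180.0, 0.0, 78.2]
ft_force: [0.4, -0.8, -0.8]
finger_gap: 42.7
grip_force: 51.6
```

Request:
apply_moves([
  [0.98,0.28,0,0,0,-0.19,0.2],
  [0.97,0.29,0,0,0,-0.19,0.2],
  [0.97,0.31,0,0,0,-0.19,0.2],
  [0.97,0.32,0,0,0,-0.19,0.2],
  [0.96,0.34,0,0,0,-0.19,0.2],
  [0.95,0.36,0,0,0,-0.19,0.2],
  [0,0,0,0,0,0,0.2],
  [0,0,0,0,0,0,0.2],
])

```text
time: 27.7
tool_pos: [605.4, -67.5, 84.1]
tcp_rot: [-180.0, 0.0, 83.4]
ft_force: [0.5, 1.5, -1.5]
finger_gap: 42.4
grip_force: 51.5
```

Request:
apply_moves([
  [0.05,-0.03,0.55,0,0,0,0.2],
  [0,0,0.55,0,0,0,0.2],
  [0,0,0.1,0,0,0,0.2],
  [0,0,0.1,0,0,0,0.2],
  [0,0,0.1,0,0,0,0.2],
])

```text
time: 28.32
tool_pos: [604.7, -65.6, 41.8]
tcp_rot: [-180.0, -0.0, 83.4]
ft_force: [0.3, 0.1, -0.7]
finger_gap: 42.8
grip_force: 51.6
```

Request:
apply_moves([
  [0,0,0.05,0,0,0,0.2],
  [0,0,0,0,0,0,0.2],
])

```text
time: 28.58
tool_pos: [605.0, -65.5, 40.7]
tcp_rot: [-180.0, 0.0, 83.4]
ft_force: [0.2, -0.8, -2.2]
finger_gap: 42.9
grip_force: 51.6
```

Request:
apply_moves([
  [0,0,0,0,0,0,1],
  [0,0,0,0,0,0,1],
  [0,0,-0.7,0,0,0,1],
  [0,0,-0.9,0,0,0,1],
  [0,0,-0.1,0,0,0,1],
])

```text
time: 29.2
tool_pos: [607.5, -66.0, 96.0]
tcp_rot: [179.6, 0.0, 83.4]
ft_force: [-0.0, 0.3, 0.1]
finger_gap: 85.5
grip_force: 0.0
```

```bash
python3 -c "
from h import *
t,s=look(); p=sense()['tool_pos'];print(p)
crop('side',225,190,405,325,4,'f2')"; python3 plan.py 605,-65.5,92,83.4 576,-272,92 576,-272,25; python3 plan.py 576,-272,25,83.4 576,-272,83  621.2,68.7,83
```

```text
T [392.7 236. ] 189 [ 577.9 -272.4] [41.8 44.2] 111.6
T [374.3 317.4] 691 [ 340.4 -218.2] [146.4  37.8] 87.4
S [245.1 339.7] 1185 [ 337.  -233.2] [147.5  38.3] 87.3
S [373.9 321.7] 319 [ 574.9 -274. ] [43.6 44.6] 42.1
[605.83309872 -65.71667142  93.21954639]
-> [576.0, -272.0, 92.0] n= 7 end [ 576.  -272.    92.    83.4]
   all [-0.99, -0.02, -0.0, -0.0]
-> [576.0, -272.0, 25.0] n= 3 end [ 576.  -272.    25.1   83.4]
   all [0.0, 0.0, 0.75, -0.0]
-> [576.0, -272.0, 83.0] n= 2 end [ 576.  -272.    82.9   83.4]
   all [0.0, 0.0, -0.96, -0.0]
-> [621.2, 68.7, 83.0] n= 12 end [621.1  68.6  82.9  83.4]
   all [0.96, 0.02, -0.0, -0.0]
```

View pics/f2.png

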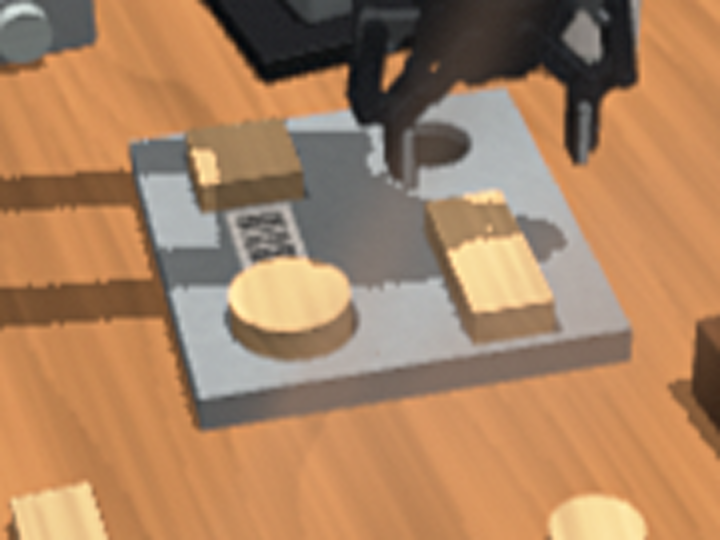

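The oblong at (490,265) is seated alongside the square and the large disc. Small disc next.

Request:
apply_moves([
  [-0.99,-0.02,0,0,0,0,1],
  [-0.99,-0.02,0,0,0,0,1],
  [-0.99,-0.02,0,0,0,0,1],
  [-0.99,-0.02,0,0,0,0,1],
  [-0.99,-0.02,0,0,0,0,1],
  [-0.99,-0.02,0,0,0,0,1],
  [-0.99,-0.02,0,0,0,0,1],
  [0,0,0,0,0,0,1],
])

```text
time: 30.35
tool_pos: [575.5, -273.3, 90.4]
tcp_rot: [-179.9, -0.0, 83.2]
ft_force: [0.2, 0.7, -0.6]
finger_gap: 85.2
grip_force: 0.0
```

Request:
apply_moves([
  [0,0,0,0,0,0,1],
  [0,0,0,0,0,0,1],
])

```text
time: 30.6
tool_pos: [576.7, -270.5, 91.2]
tcp_rot: [-179.9, -0.0, 83.4]
ft_force: [0.8, 0.1, -0.5]
finger_gap: 85.2
grip_force: 0.0
```

Request:
apply_moves([
  [-0.05,-0.02,0.74,0,0,0,1],
  [0,0,0.74,0,0,0,1],
  [0,0,0.74,0,0,0,1],
  [0,0,0,0,0,0,1],
  [0,0,0,0,0,0,0.2],
  [0,0,0,0,0,0,0.2],
  [0,0,0,0,0,0,0.2],
  [0,0,0,0,0,0,0.2],
])

```text
time: 31.6
tool_pos: [577.2, -273.7, 26.8]
tcp_rot: [179.8, 0.1, 83.4]
ft_force: [0.4, 0.6, 5.6]
finger_gap: 44.1
grip_force: 51.5
```

Request:
apply_moves([
  [0,0,-0.96,0,0,0,0.2],
  [0,0,-0.96,0,0,0,0.2],
  [0.96,0.02,0,0,0,0,0.2],
  [0.96,0.02,0,0,0,0,0.2],
  [0.96,0.02,0,0,0,0,0.2],
  [0.96,0.02,0,0,0,0,0.2],
  [0.96,0.02,0,0,0,0,0.2],
  [0.96,0.02,0,0,0,0,0.2],
])

```text
time: 32.6
tool_pos: [599.5, -100.9, 82.8]
tcp_rot: [180.0, 0.0, 83.4]
ft_force: [-0.4, 0.2, -0.7]
finger_gap: 44.2
grip_force: 51.0
```

Request:
apply_moves([
  [0.96,0.02,0,0,0,0,0.2],
  [0.96,0.02,0,0,0,0,0.2],
  [0.96,0.02,0,0,0,0,0.2],
  [0.96,0.02,0,0,0,0,0.2],
  [0.96,0.02,0,0,0,0,0.2],
  [0.96,0.02,0,0,0,0,0.2],
  [0,0,0,0,0,0,0.2],
  [0,0,0,0,0,0,0.2],
])

```text
time: 33.6
tool_pos: [622.9, 69.0, 82.6]
tcp_rot: [-180.0, 0.0, 83.4]
ft_force: [-0.4, -1.1, -1.3]
finger_gap: 43.8
grip_force: 51.0
```

Request:
apply_moves([
  [-0.02,-0.07,0.55,0,0,0,0.2],
  [0,0,0.55,0,0,0,0.2],
  [0,0,0.1,0,0,0,0.2],
  [0,0,0.1,0,0,0,0.2],
  [0,0,0.1,0,0,0,0.2],
])

```text
time: 34.22
tool_pos: [621.1, 69.1, 40.7]
tcp_rot: [180.0, -0.0, 83.4]
ft_force: [-0.3, 0.4, 0.5]
finger_gap: 44.0
grip_force: 51.0
```

Request:
apply_moves([
  [0,0,0.06,0,0,0,0.2],
  [0,0,0,0,0,0,1],
  [0,0,0,0,0,0,1],
  [0,0,-0.7,0,0,0,1],
  [0,0,-0.9,0,0,0,1],
  [0,0,-0.9,0,0,0,1],
  [-0.9,-0.9,-0.5,0,0,0,1],
  [-0.9,-0.9,-0.5,0,0,0,1],
])

```text
time: 35.22
tool_pos: [561.2, 21.3, 146.6]
tcp_rot: [179.8, -0.0, 83.4]
ft_force: [1.1, 0.2, 0.6]
finger_gap: 85.5
grip_force: 0.0
```

Request:
apply_moves([
  [-0.9,-0.9,0,0,0,0,1],
  [-0.9,-0.9,0,0,0,0,1],
  [-0.9,-0.9,0,0,0,0,1],
  [-0.9,-0.9,0,0,0,0,1],
])

```text
time: 35.72
tool_pos: [441.0, -73.9, 145.8]
tcp_rot: [179.9, 0.0, 83.4]
ft_force: [-0.3, 0.8, 0.6]
finger_gap: 85.2
grip_force: 0.0
```

Run:
```python
from h import *
t=snapshot("top")[:,:,::-1]; s=snapshot("side")[:,:,::-1]
def z(i,x0,y0,x1,y1,w,h): return cv2.resize(i[y0:y1,x0:x1],(w,h),interpolation=cv2.INTER_CUBIC)
a=np.vstack([np.hstack([z(t,155,258,205,308,300,300),z(s,198,155,258,215,300,300)]),np.hstack([z(t,245,190,355,300,300,300),z(s,250,200,390,300,300,300)])])
cv2.imwrite("pics/k1.png",a); print(sense()['tool_pos'])
```

```text
[439.73569168 -74.77197579 145.30657223]
```

View pics/k1.png

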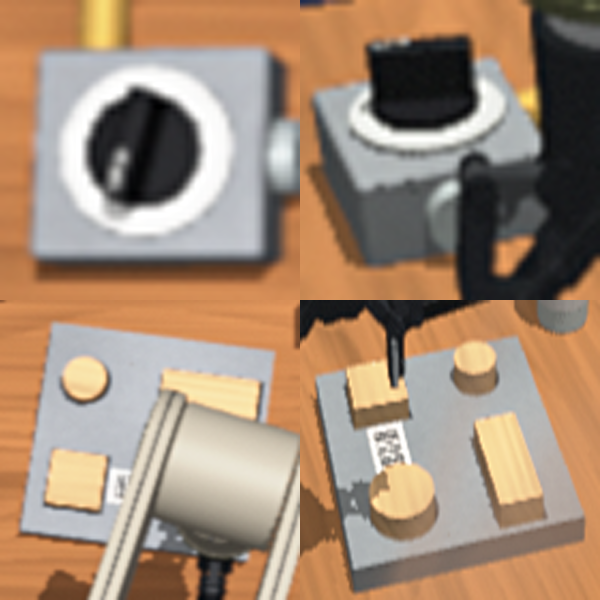

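Run:
```python
from h import *
im=cv2.imread("pics/top0.png")[:,:,::-1]; sd=cv2.imread("pics/side0.png")[:,:,::-1]
for n,i,b,zz in(("top",im,(160,265,200,302),52),("side",sd,(203,160,245,190),52)):
    m=np.zeros(i.shape[:2],np.uint8); m[b[1]:b[3],b[0]:b[2]]=(i.min(2)>205)[b[1]:b[3],b[0]:b[2]]
    c=max(cv2.findContours(m,0,1)[0],key=cv2.contourArea); w=ray(n,cv2.convexHull(c)[:,0],zz).astype(np.float32)
    print(n,"dial",cv2.fitEllipse(w),cv2.minEnclosingCircle(w))
print(ray("side",[(212,163.3),(232,162.6)],94))
def e(i,x0,y0,x1,y1):
    g=i[y0:y1,x0:x1].max(2).astype(float); g=np.clip((g-5)*255/90,0,255).astype(np.uint8); return cv2.resize(g,(400,400),interpolation=cv2.INTER_CUBIC)
cv2.imwrite("pics/k2.png",np.hstack([e(im,164,267,194,297),e(sd,207,157,237,187)]))
```

```text
top dial ((427.5785217285156, 337.3786315917969), (79.69656372070312, 81.13147735595703), 143.76683044433594) ((427.34930419921875, 337.4008483886719), 40.633270263671875)
side dial ((425.5008544921875, 339.1241760253906), (76.78156280517578, 77.12454223632812), 166.12998962402344) ((425.4958190917969, 338.9100341796875), 39.148250579833984)
[[402.07703465 339.02681924]
 [450.04016709 323.85198197]]
```

View pics/k2.png

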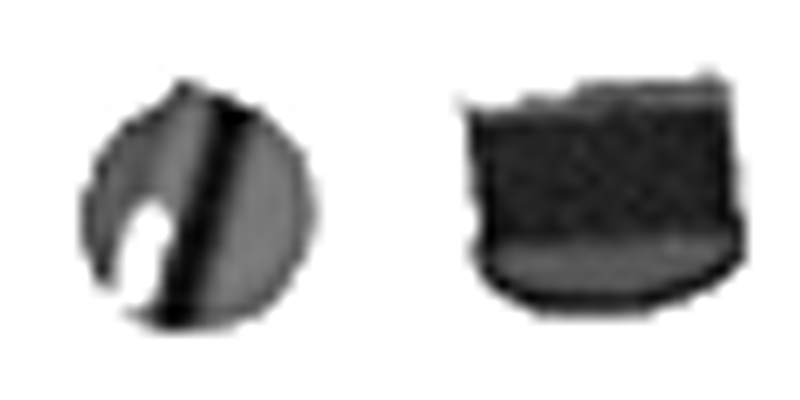

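```bash
python3 plan.py 439.7,-74.8,145.3,83.4 425.8,338.5,150,163.5
```

```text
-> [425.8, 338.5, 150.0, 163.5] n= 18 end [425.9 338.6 150.1 163.4]
   [0.76, -0.11, -0.01, -0.97]
   [0.76, -0.05, -0.01, -0.97]
   [0.77, 0.0, -0.01, -0.97]
   [0.76, 0.06, -0.01, -0.97]
   [0.76, 0.12, -0.01, -0.97]
   [0.74, 0.18, -0.01, -0.97]
   [0.73, 0.24, -0.01, -0.97]
   [0.71, 0.29, -0.01, -0.97]
   [0.68, 0.35, -0.01, -0.97]
   [0.65, 0.4, -0.01, -0.97]
   [0.62, 0.45, -0.01, -0.97]
   [0.58, 0.5, -0.01, -0.97]
   [0.54, 0.54, -0.01, -0.97]
   [0.5, 0.58, -0.01, -0.97]
   [0.45, 0.62, -0.0, -0.97]
   [0.41, 0.65, -0.01, -0.97]
   [0.35, 0.68, -0.0, -0.97]
   [0.3, 0.71, -0.01, -0.97]
```

Request:
apply_moves([
  [0.76,-0.11,0,0,0,-0.97,1],
  [0.76,-0.05,0,0,0,-0.97,1],
  [0.77,0,0,0,0,-0.97,1],
  [0.76,0.06,0,0,0,-0.97,1],
  [0.76,0.12,0,0,0,-0.97,1],
  [0.74,0.18,0,0,0,-0.97,1],
  [0.73,0.24,0,0,0,-0.97,1],
  [0.71,0.29,0,0,0,-0.97,1],
])

```text
time: 36.83
tool_pos: [435.8, 112.0, 145.6]
tcp_rot: [179.9, 0.0, 119.1]
ft_force: [0.9, 1.2, 0.2]
finger_gap: 85.4
grip_force: 0.0
```

Request:
apply_moves([
  [0.68,0.35,0,0,0,-0.97,1],
  [0.65,0.4,0,0,0,-0.97,1],
  [0.62,0.45,0,0,0,-0.97,1],
  [0.58,0.5,0,0,0,-0.97,1],
  [0.54,0.54,0,0,0,-0.97,1],
  [0.5,0.58,0,0,0,-0.97,1],
  [0.45,0.62,0,0,0,-0.97,1],
  [0.41,0.65,0,0,0,-0.97,1],
])

```text
time: 37.83
tool_pos: [429.7, 296.0, 145.5]
tcp_rot: [179.9, 0.1, 154.7]
ft_force: [-0.1, -0.6, 0.9]
finger_gap: 85.5
grip_force: 0.0
```

Request:
apply_moves([
  [0.35,0.68,0,0,0,-0.97,1],
  [0.3,0.71,0,0,0,-0.97,1],
  [0,0,0,0,0,0,1],
  [0,0,0,0,0,0,1],
])

```text
time: 38.33
tool_pos: [428.0, 340.4, 144.6]
tcp_rot: [180.0, 0.0, 163.4]
ft_force: [0.5, 0.1, -0.0]
finger_gap: 85.2
grip_force: 0.0
```

Run:
```python
from h import *
t=snapshot("top"); s=snapshot("side")
h=cv2.cvtColor(t,cv2.COLOR_RGB2HSV)
for b in blobs((h[...,2]>200)&(h[...,1]>50)&(h[...,1]<125)&(h[...,0]<28)&(h[...,0]>13),"top",40,box=(250,195,350,290)): print("T",b[0],b[1],b[2]+[-2,.2],b[3],b[5])
h=cv2.cvtColor(s,cv2.COLOR_RGB2HSV)
for b in blobs((h[...,2]>212)&(h[...,1]<120)&(h[...,0]>13)&(h[...,0]<26),"side",40,60,box=(250,200,390,300)): print("S",b[0],b[1],b[2]+[1.1,2.5],b[3],b[5])
print(sense()['tool_pos'])
```

```text
T [275.6 218. ] 192 [620.8  71. ] [41.9 43.9] 83.6
T [321.2 224.2] 522 [604.7 -62.3] [104.2  43.7] 83.6
T [272.4 255.2] 393 [510.6  76.6] [58.4 57.3] 47.8
T [320.3 262.1] 380 [493.  -61.5] [61.  60.4] 130.5
S [331.1 218.6] 163 [620.8  70.8] [42.5 41.9] 59.1
S [285.4 227.4] 354 [511.1  74.8] [59.5 56.8] 85.2
S [346.9 252.5] 588 [605.  -64.9] [105.5  43.1] 83.0
S [296.8 262.8] 442 [493.6 -61.2] [65.4 62.1] 43.4
[427.94657713 339.87488439 144.27625723]
```

Request:
apply_moves([
  [0.05,-0.06,0.69,0,0,0,1],
  [0,0,0.69,0,0,0,1],
  [0,0,0.69,0,0,0,1],
  [0,0,0,0,0,0,1],
], grip_force=25)

```text
time: 38.92
tool_pos: [424.6, 337.5, 80.1]
tcp_rot: [-179.8, -0.1, 163.3]
ft_force: [-0.1, -0.1, 0.2]
finger_gap: 85.3
grip_force: 0.0
```

Request:
apply_moves([
  [0,0,0,0,0,0,0],
  [0,0,0,0,0,0,0],
  [0,0,0,0,0,0,0],
  [0,0,0,0,0,0,0],
  [0,0,0,0,0,0,0],
  [0,0,0,0,0,0,0],
])

```text
time: 39.67
tool_pos: [424.9, 335.8, 82.3]
tcp_rot: [-179.6, -0.1, 163.4]
ft_force: [-8.2, -19.9, 17.0]
finger_gap: 14.0
grip_force: 27.7
```

Request:
apply_moves([
  [0,-0.09,-0.06,0,0,0,0],
  [0,0,0,0,0,0.3,0],
  [0,0,0,0,0,0.8,0],
  [0,0,0,0,0,0.8,0],
  [0,0,0,0,0,0.8,0],
  [0,0,0,0,0,0.8,0],
], grip_force=40)

```text
time: 40.42
tool_pos: [424.8, 335.6, 82.6]
tcp_rot: [-179.9, 0.0, 147.2]
ft_force: [3.8, -2.9, -8.3]
finger_gap: 13.3
grip_force: 40.7
```

```bash
python3 -c "
from h import *
s=sense();print(s['tool_pos'],s['tcp_rot'],s['ft_force'],s['wrist_torque'],s['joint_pos'][5])"
```

```text
[424.76798225 335.64079488  82.60021209] [-1.79889550e+02  1.26590251e-02  1.47179405e+02] [ 3.77599846 -2.85843861 -8.3321822 ] [-0.51913922 -0.70412141  0.04374884] -24.233107698171324
```

Request:
apply_moves([
  [0,0,0,0,0,0.9,0],
  [0,0,0,0,0,0.9,0],
  [0,0,0,0,0,0.9,0],
  [0,0,0,0,0,0.9,0],
  [0,0,0,0,0,0.9,0],
  [0,0,0,0,0,0.9,0],
  [0,0,0,0,0,0.9,0],
  [0,0,0,0,0,0.9,0],
])

```text
time: 41.42
tool_pos: [425.1, 335.9, 82.6]
tcp_rot: [-180.0, 0.1, 114.2]
ft_force: [5.2, -1.5, -10.6]
finger_gap: 13.4
grip_force: 40.5
```

```bash
python3 -c "
from h import *
s=sense();print(s['tool_pos'],s['tcp_rot'],s['ft_force'],s['wrist_torque'],s['joint_pos'][5])"
```

```text
[425.07008109 335.87487014  82.64036312] [-1.79964124e+02  5.81184628e-02  1.14158697e+02] [  5.22112966  -1.53722906 -10.63604373] [-0.29741795 -0.97052798  0.07179795] 8.786005144415311
```

Request:
apply_moves([
  [0,0,-0.02,0,0,1,0],
  [0,0,-0.02,0,0,1,0],
  [0,0,0,0,0,1,0],
  [0,0,0,0,0,1,0],
  [0,0,0,0,0,1,0],
  [0,0,0,0,0,1,0],
  [0,0,0,0,0,1,0],
  [0,0,0,0,0,0,0],
])

```text
time: 42.42
tool_pos: [425.3, 335.9, 82.7]
tcp_rot: [180.0, 0.1, 82.1]
ft_force: [12.1, 2.1, -21.5]
finger_gap: 13.3
grip_force: 39.5
```

```bash
python3 -c "
from h import *
s=sense();print(s['tool_pos'],s['tcp_rot'],s['ft_force'],s['wrist_torque'],s['joint_pos'][5])"
```

```text
[425.33919309 335.89909386  82.73312456] [1.79970305e+02 5.06549682e-02 8.21288318e+01] [ 12.09969621   2.07145979 -21.51881277] [ 0.3485388  -2.05718155 -0.01881282] 40.808388692596615
```

Request:
apply_moves([
  [0,0.05,0.08,0,0,0.8,0],
  [0,0,0,0,0,0.8,0],
  [0,0,0,0,0,0.8,0],
  [0,0,0,0,0,0.8,0],
])

```text
time: 42.92
tool_pos: [425.8, 335.9, 82.5]
tcp_rot: [-179.9, 0.1, 67.4]
ft_force: [-3.4, -4.7, 1.9]
finger_gap: 13.3
grip_force: 43.0
```

```bash
python3 -c "
from h import *
s=sense();print(s['tool_pos'],s['tcp_rot'],s['ft_force'],s['wrist_torque'],s['joint_pos'][5])"
```

```text
[425.77242508 335.9213173   82.5359561 ] [-1.79934990e+02  1.00999076e-01  6.74383324e+01] [-3.43621265 -4.70919104  1.89172217] [-0.74503346  0.59514399  0.03273356] 55.420773106166585
```

Turned 96° so far and no stop felt yet; I'll continue.

Request:
apply_moves([
  [0,0,0,0,0,0.8,0],
  [0,0,0,0,0,0.8,0],
  [0,0,0,0,0,0.8,0],
  [0,0,0,0,0,0.8,0],
])

```text
time: 43.42
tool_pos: [425.9, 335.8, 82.5]
tcp_rot: [-180.0, 0.1, 52.8]
ft_force: [-2.2, -5.0, 1.2]
finger_gap: 13.2
grip_force: 42.9
```

```bash
python3 -c "
from h import *
s=sense();print(s['tool_pos'],s['tcp_rot'],s['ft_force'],s['wrist_torque'],s['joint_pos'][5])"
```

```text
[425.91389907 335.81542891  82.52188401] [-1.79979621e+02  1.11051514e-01  5.27710075e+01] [-2.21009    -4.99682337  1.18443232] [-0.87938511  0.45915208  0.03499377] 70.08568160103816
```

Request:
apply_moves([
  [0,0,0,0,0,0.7,0],
  [0,0,0,0,0,0.7,0],
  [0,0,0,0,0,0.7,0],
])

```text
time: 43.8
tool_pos: [426.0, 335.8, 82.5]
tcp_rot: [180.0, 0.1, 43.2]
ft_force: [-2.4, -4.8, 0.6]
finger_gap: 12.9
grip_force: 42.9
```

```bash
python3 -c "
from h import *
s=sense();print(s['tool_pos'],s['tcp_rot'],s['ft_force'],s['wrist_torque'],s['joint_pos'][5])"
```

```text
[426.00846409 335.76539718  82.53532947] [1.79992504e+02 1.09375568e-01 4.31580449e+01] [-2.37666675 -4.76975544  0.62019899] [-0.91641535  0.41462156  0.11514754] 79.69717284575619
```

Request:
apply_moves([
  [0,0,0,0,0,0.7,0],
  [0,0,0,0,0,0.7,0],
  [0,0,0,0,0,0,0],
])

```text
time: 44.18
tool_pos: [426.1, 335.7, 82.6]
tcp_rot: [180.0, 0.1, 36.9]
ft_force: [-2.4, -6.3, 0.9]
finger_gap: 13.5
grip_force: 45.9
```

```bash
python3 -c "
from h import *
s=sense();print(s['tool_pos'],s['tcp_rot'],s['ft_force'],s['wrist_torque'],s['joint_pos'][5])"
```

```text
[426.05704183 335.72770749  82.56104979] [1.79956624e+02 1.04916471e-01 3.68651022e+01] [-2.39828856 -6.26870705  0.94086245] [-0.90295929  0.3224791   0.88027944] 86.00809459876287
```

Request:
apply_moves([
  [0,0,0,0,0,0,0.6],
  [0,0,0,0,0,0,0.6],
  [0,0,-0.9,0,0,0,0.6],
  [0,0,-0.9,0,0,0,0.6],
  [0,0,-0.9,0,0,0,0.6],
  [0,0,0,0,0,0,0.6],
])

```text
time: 44.92
tool_pos: [428.2, 337.6, 166.6]
tcp_rot: [180.0, -0.3, 36.9]
ft_force: [0.5, 0.1, -0.2]
finger_gap: 51.2
grip_force: 0.0
```

Run:
```python
from h import *
print(sense()['tool_pos'],sense()['finger_gap'])
for n,i,b,zz in(("top",cv2.imread("pics/top0.png"),(145,192,236,246),35),("side",cv2.imread("pics/side0.png"),(255,145,345,212),35)):
    g=i.max(2); m=np.zeros(g.shape,np.uint8); m[b[1]:b[3],b[0]:b[2]]=((g>75)&(np.ptp(i.astype(int),axis=2)<30))[b[1]:b[3],b[0]:b[2]]
    k,l,s,c=cv2.connectedComponentsWithStats(m)
    j=1+np.argmax(s[1:,4]); print(n,s[j],c[j])
    cn=cv2.findContours((l==j).astype(np.uint8),0,1)[0][0][:,0]; w=ray(n,cn,zz)
    print(" extent y",w[:,1].min(),w[:,1].max())
    mm=cv2.drawContours(np.zeros_like(m),[cn[:,None]],-1,1,-1); ys,xs=np.nonzero(mm); W=ray(n,np.c_[xs,ys],zz)
    for a in range(225,385,16):
        q=W[(W[:,1]>=a)&(W[:,1]<a+16),0]
        if len(q): print("  y",a+8,"x",q.min().round(1),q.max().round(1),"mid",((q.min()+q.max())/2).round(1))
t=cv2.imread("pics/top0.png"); s=snapshot("side")[:,:,::-1]; t2=snapshot("top")[:,:,::-1]
z=lambda i,x0,y0,x1,y1:cv2.resize(i[y0:y1,x0:x1],(400,300),interpolation=cv2.INTER_CUBIC)
cv2.imwrite("pics/s1.png",np.vstack([np.hstack([z(t,145,188,241,260),z(cv2.imread("pics/side0.png"),248,143,348,218)]),np.hstack([z(t2,145,188,241,260),z(s,190,140,290,215)])]))
```

```text
[428.2431773  337.55608529 166.57565503] 51.240553188960746
top [151 209  65  23 795] [176.75220126 219.63144654]
 extent y 247.4559558967614 435.51117953080467
  y 249 x 608.3 638.4 mid 623.4
  y 265 x 605.1 638.3 mid 621.7
  y 281 x 604.7 638.0 mid 621.4
  y 297 x 601.5 634.7 mid 618.1
  y 313 x 601.1 634.4 mid 617.7
  y 329 x 597.9 631.1 mid 614.5
  y 345 x 597.5 630.7 mid 614.1
  y 361 x 594.2 627.5 mid 610.8
  y 377 x 585.0 627.1 mid 606.1
side [281 162  32  30 321] [296.4517134  175.95638629]
 extent y 215.56125556136305 382.95417871007487
  y 233 x 604.5 633.1 mid 618.8
  y 249 x 602.2 634.8 mid 618.5
  y 265 x 599.9 632.7 mid 616.3
  y 281 x 597.5 631.3 mid 614.4
  y 297 x 595.9 629.2 mid 612.6
  y 313 x 593.5 627.1 mid 610.3
  y 329 x 591.8 625.6 mid 608.7
  y 345 x 589.3 623.4 mid 606.4
  y 361 x 587.7 621.9 mid 604.8
  y 377 x 591.0 619.7 mid 605.3
```

View pics/s1.png

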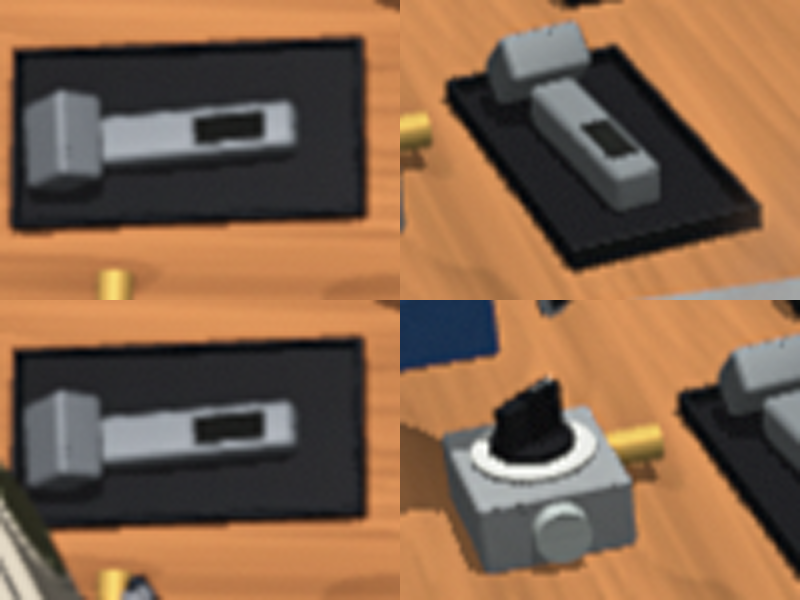

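```bash
python3 plan.py 428.2,337.6,166.6,36.9 611.5,340,110,96.6; python3 plan.py 611.5,340,25,96.6 611.5,340,110 504,-152,115
```

```text
-> [611.5, 340.0, 110.0, 96.6] n= 14 end [611.4 339.9 109.9  96.6]
   [0.35, 0.26, 0.13, -0.93]
   [0.33, 0.28, 0.14, -0.93]
   [0.31, 0.31, 0.13, -0.93]
   [0.29, 0.33, 0.14, -0.93]
   [0.26, 0.35, 0.13, -0.93]
   [0.24, 0.37, 0.14, -0.93]
   [0.21, 0.38, 0.13, -0.93]
   [0.18, 0.4, 0.14, -0.93]
   [0.15, 0.41, 0.13, -0.93]
   [0.11, 0.42, 0.14, -0.93]
   [0.08, 0.43, 0.13, -0.93]
   [0.05, 0.43, 0.14, -0.93]
   [0.02, 0.44, 0.13, -0.93]
   [-0.01, 0.43, 0.14, -0.93]
-> [611.5, 340.0, 110.0] n= 3 end [611.5 340.  109.9  96.6]
   all [0.0, 0.0, -0.95, -0.0]
-> [504.0, -152.0, 115.0] n= 16 end [ 504.1 -152.   115.    96.6]
   all [-0.99, -0.34, -0.01, -0.0]
```

Request:
apply_moves([
  [0.35,0.26,0.13,0,0,-0.93,0.65],
  [0.33,0.28,0.14,0,0,-0.93,0.65],
  [0.31,0.31,0.13,0,0,-0.93,0.65],
  [0.29,0.33,0.14,0,0,-0.93,0.65],
  [0.26,0.35,0.13,0,0,-0.93,0.65],
  [0.24,0.37,0.14,0,0,-0.93,0.65],
  [0.21,0.38,0.13,0,0,-0.93,0.65],
  [0.18,0.4,0.14,0,0,-0.93,0.65],
])

```text
time: 46.02
tool_pos: [530.9, 337.3, 128.7]
tcp_rot: [-179.9, 0.1, 71.1]
ft_force: [-0.7, -0.2, -0.3]
finger_gap: 55.7
grip_force: 0.0
```

Request:
apply_moves([
  [0.15,0.41,0.13,0,0,-0.93,0.65],
  [0.11,0.42,0.14,0,0,-0.93,0.65],
  [0.08,0.43,0.13,0,0,-0.93,0.65],
  [0.05,0.43,0.14,0,0,-0.93,0.65],
  [0.02,0.44,0.13,0,0,-0.93,0.65],
  [-0.01,0.43,0.14,0,0,-0.93,0.65],
  [0,0,0,0,0,0,0.65],
  [0,0,0,0,0,0,0.65],
])

```text
time: 47.02
tool_pos: [608.8, 338.3, 105.6]
tcp_rot: [-179.9, 0.0, 96.5]
ft_force: [0.4, -0.2, 1.3]
finger_gap: 55.4
grip_force: 0.0
```

Request:
apply_moves([
  [0.05,0.09,0.88,0,0,0,0.65],
  [0,0,0.88,0,0,0,0.65],
  [0,0,0.88,0,0,0,0.65],
  [0,0,0,0,0,0,0.65],
  [0,0,0,0,0,0,0.65],
])

```text
time: 47.65
tool_pos: [612.5, 340.6, 28.7]
tcp_rot: [179.9, -0.0, 96.6]
ft_force: [-0.0, -0.1, 0.1]
finger_gap: 55.3
grip_force: 0.0
```

Request:
apply_moves([
  [0,0,0,0,0,0,0.2],
  [0,0,0,0,0,0,0.2],
  [0,0,0,0,0,0,0.2],
  [0,0,0,0,0,0,0.2],
  [0,0,0,0,0,0,0.2],
], grip_force=60)

```text
time: 48.28
tool_pos: [613.6, 340.9, 29.8]
tcp_rot: [179.8, -0.1, 96.6]
ft_force: [-0.0, 0.6, 6.3]
finger_gap: 32.8
grip_force: 62.1
```

Request:
apply_moves([
  [0,0,-0.5,0,0,0,0.2],
  [0,0,-0.8,0,0,0,0.2],
  [0,0,-0.8,0,0,0,0.2],
  [0,0,-0.7,0,0,0,0.2],
  [0,0,0,0,0,0,0.2],
])

```text
time: 48.9
tool_pos: [614.1, 341.1, 115.4]
tcp_rot: [179.7, -0.1, 96.6]
ft_force: [0.1, 1.3, -2.5]
finger_gap: 33.0
grip_force: 61.1
```

```bash
python3 -c "
from h import *
s=sense();print(s['tool_pos'],s['ft_force'],s['wrist_torque'],s['finger_gap'])"; python3 plan.py 613.5,341,113,96.6 504,-152,115
```

```text
[614.12703289 341.07491613 115.4475471 ] [ 0.08484535  1.28754408 -2.46778469] [ 0.01071902 -0.0546848   0.02674781] 33.02850654811773
-> [504.0, -152.0, 115.0] n= 16 end [ 504.1 -151.8  115.1   96.6]
   all [-1.0, -0.35, -0.0, -0.0]
```

Request:
apply_moves([
  [-0.5,-0.15,0,0,0,0,0.2],
  [-0.95,-0.29,0,0,0,0,0.2],
  [-0.95,-0.29,0,0,0,0,0.2],
  [-0.95,-0.29,0,0,0,0,0.2],
  [-0.95,-0.29,0,0,0,0,0.2],
  [-0.95,-0.29,0,0,0,0,0.2],
  [-0.95,-0.29,0,0,0,0,0.2],
  [-0.95,-0.29,0,0,0,0,0.2],
])

```text
time: 49.9
tool_pos: [569.9, 117.6, 109.6]
tcp_rot: [-179.8, 0.0, 96.5]
ft_force: [0.8, -0.4, -2.7]
finger_gap: 33.1
grip_force: 61.0
```

Request:
apply_moves([
  [-0.95,-0.29,0,0,0,0,0.2],
  [-0.95,-0.29,0,0,0,0,0.2],
  [-0.95,-0.29,0,0,0,0,0.2],
  [-0.95,-0.29,0,0,0,0,0.2],
  [-0.95,-0.29,0,0,0,0,0.2],
  [-0.95,-0.29,0,0,0,0,0.2],
  [-0.95,-0.29,0,0,0,0,0.2],
  [-0.95,-0.29,0,0,0,0,0.2],
])

```text
time: 50.9
tool_pos: [526.6, -116.0, 109.7]
tcp_rot: [-179.8, -0.1, 96.5]
ft_force: [0.8, 0.2, -1.9]
finger_gap: 32.6
grip_force: 61.0
```

Request:
apply_moves([
  [-0.95,-0.29,0,0,0,0,0.2],
  [-0.5,-0.15,0,0,0,0,0.2],
  [0,0,0,0,0,0,0.2],
  [0,0,0,0,0,0,0.2],
])

```text
time: 51.4
tool_pos: [520.4, -158.7, 111.1]
tcp_rot: [-180.0, -0.0, 96.6]
ft_force: [0.5, 0.3, -2.3]
finger_gap: 33.2
grip_force: 61.0
```

Run:
```python
from h import *
s=sense();print(s['tool_pos'],s['tcp_rot'],s['finger_gap'])
t=snapshot("top")[:,:,::-1]; sd=snapshot("side")[:,:,::-1]
z=lambda i,x0,y0,x1,y1:cv2.resize(i[y0:y1,x0:x1],(400,400),interpolation=cv2.INTER_CUBIC)
cv2.imwrite("pics/b1.png",np.hstack([z(t,240,180,400,340),z(sd,220,170,400,350)]))
```

```text
[ 520.39040668 -158.74937946  111.07999995] [-1.79970433e+02 -4.51853220e-02  9.65755892e+01] 33.21229874021681
```

View pics/b1.png

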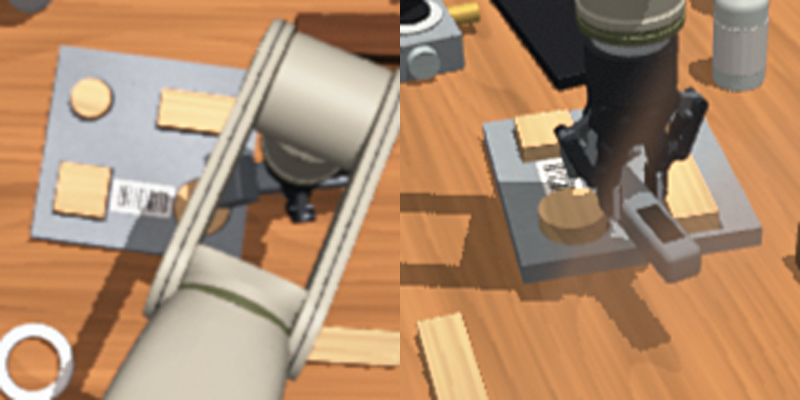

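The scanner is level and its head points at the label (top crop (143,198)). My estimate puts the beam within about 4 mm of the centre; I'll trim that and hold.

Request:
apply_moves([
  [0.05,0.09,0,0,0,0,0.2],
  [0.05,0,0,0,0,0,0.2],
  [0,0,0,0,0,0,0.2],
  [0,0,0,0,0,0,0.2],
  [0,0,0,0,0,0,0.2],
  [0,0,0,0,0,0,0.2],
  [0,0,0,0,0,0,0.2],
  [0,0,0,0,0,0,0.2],
])

```text
time: 52.5
tool_pos: [522.9, -156.3, 111.5]
tcp_rot: [180.0, 0.0, 96.6]
ft_force: [0.5, 0.3, -2.2]
finger_gap: 32.6
grip_force: 61.0
```

Request:
apply_moves([
  [0,0,0,0,0,0,0.2],
  [0,0,0,0,0,0,0.2],
  [0,0,0,0,0,0,0.2],
  [0,0,0,0,0,0,0.2],
  [0,0,0,0,0,0,0.2],
  [0,0,0,0,0,0,0.2],
  [0,0,0,0,0,0,0.2],
  [0,0,0,0,0,0,0.2],
])

```text
time: 53.5
tool_pos: [523.0, -156.3, 111.5]
tcp_rot: [-180.0, 0.0, 96.6]
ft_force: [0.2, 0.5, -3.0]
finger_gap: 32.7
grip_force: 61.0
```

Request:
apply_moves([
  [0,0,0,0,0,0,0.2],
  [0,0,0,0,0,0,0.2],
  [0,0,0,0,0,0,0.2],
  [0,0,0,0,0,0,0.2],
  [0,0,0,0,0,0,0.2],
  [0,0,0,0,0,0,0.2],
  [0,0,0,0,0,0,0.2],
  [0,0,0,0,0,0,0.2],
])

```text
time: 54.5
tool_pos: [522.9, -156.3, 111.5]
tcp_rot: [-180.0, -0.0, 96.6]
ft_force: [-0.7, -0.2, -1.8]
finger_gap: 32.6
grip_force: 61.0
```

```bash
python3 - <<'E'
from h import *
s=sense();print(s['tool_pos'],s['tcp_rot'],s['finger_gap'])
sd=snapshot("side")
h=cv2.cvtColor(sd,cv2.COLOR_RGB2HSV)
# scanner silhouette axis check from the side: handle tail & top line, print grey blob
g=sd.max(2); m=(g>95)&(np.ptp(sd.astype(int),axis=2)<14)
# predicted pixels of handle tail top centre, and of the window, for the assumed grasp
p=s['tool_pos']; hd=np.array([-.115,.993,0]); o=p-hd*5.3-[0,0,24]
print(pix("side",[o+hd*-90+[0,0,30],o+hd*-90+[0,0,0],o+hd*88+[0,0,16]]),pix("top",[o+hd*88+[0,0,16]]))
cv2.imwrite("pics/b2.png",cv2.resize(sd[200:320,280:400,::-1],(600,600),interpolation=cv2.INTER_CUBIC))
E
python3 plan.py 523,-155,111,96.6 613,340.8,114
```

```text
[ 522.94809864 -156.25852735  111.48821461] [-1.79999742e+02 -4.28232329e-05  9.65666716e+01] 32.635475696870095
[[349.53362647 282.15013731]
 [349.32462613 294.92636427]
 [306.99471031 238.4532727 ]] [[325.14704621 252.11361986]]
-> [613.0, 340.8, 114.0] n= 17 end [613.  340.7 114.   96.6]
   all [0.94, 0.29, -0.0, -0.0]
```

View pics/b2.png

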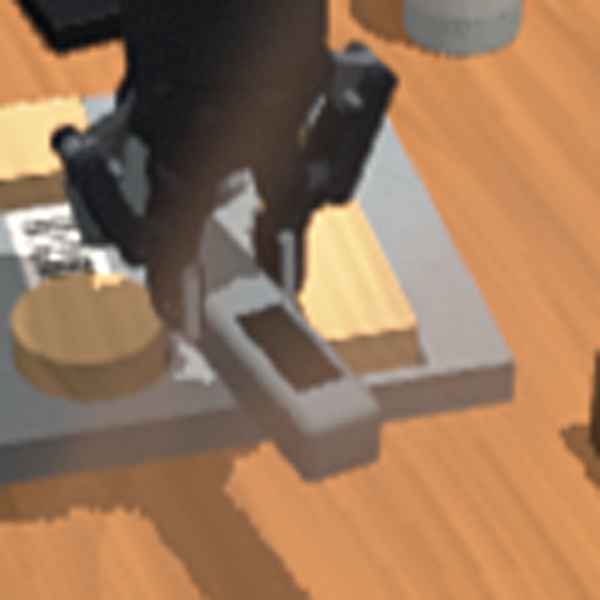

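The handle tail sits at crop (344,418), against a prediction of (348,411), so the scanner hangs level and straight as assumed and the scan was held for 3 s. Returning it to the tray.

Request:
apply_moves([
  [0.5,0.15,0,0,0,0,0.2],
  [0.94,0.29,0,0,0,0,0.2],
  [0.94,0.29,0,0,0,0,0.2],
  [0.94,0.29,0,0,0,0,0.2],
  [0.94,0.29,0,0,0,0,0.2],
  [0.94,0.29,0,0,0,0,0.2],
  [0.94,0.29,0,0,0,0,0.2],
  [0.94,0.29,0,0,0,0,0.2],
])

```text
time: 55.55
tool_pos: [563.5, 64.3, 111.5]
tcp_rot: [-180.0, -0.0, 96.6]
ft_force: [0.3, 0.3, -2.5]
finger_gap: 32.9
grip_force: 61.0
```

Request:
apply_moves([
  [0.94,0.29,0,0,0,0,0.2],
  [0.94,0.29,0,0,0,0,0.2],
  [0.94,0.29,0,0,0,0,0.2],
  [0.94,0.29,0,0,0,0,0.2],
  [0.94,0.29,0,0,0,0,0.2],
  [0.94,0.29,0,0,0,0,0.2],
  [0.94,0.29,0,0,0,0,0.2],
  [0.94,0.29,0,0,0,0,0.2],
])

```text
time: 56.55
tool_pos: [606.3, 296.4, 111.3]
tcp_rot: [-180.0, -0.0, 96.6]
ft_force: [0.4, 0.2, -2.4]
finger_gap: 33.4
grip_force: 61.0
```

Request:
apply_moves([
  [0.94,0.29,0,0,0,0,0.2],
  [0.44,0.14,0,0,0,0,0.2],
  [0,0,0,0,0,0,0.2],
  [0,0,0,0,0,0,0.2],
])

```text
time: 57.05
tool_pos: [614.8, 336.1, 111.2]
tcp_rot: [-180.0, 0.0, 96.5]
ft_force: [0.1, -0.4, -3.1]
finger_gap: 32.4
grip_force: 61.0
```

Request:
apply_moves([
  [-0.13,0,0.8,0,0,0,0.2],
  [0,0,0.8,0,0,0,0.2],
  [0,0,0.7,0,0,0,0.2],
  [0,0,0.2,0,0,0,0.2],
  [0,0,0.1,0,0,0,0.2],
  [0,0,0,0,0,0,0.2],
])

```text
time: 57.8
tool_pos: [616.1, 333.2, 34.4]
tcp_rot: [179.9, -0.0, 96.6]
ft_force: [1.0, -0.6, -2.7]
finger_gap: 32.5
grip_force: 61.0
```

Request:
apply_moves([
  [0,0,0.06,0,0,0,0.2],
  [0,0,0.06,0,0,0,0.2],
  [0,0,0.06,0,0,0,0.2],
  [0,0,0,0,0,0,0.2],
])

```text
time: 58.3
tool_pos: [615.9, 333.2, 29.8]
tcp_rot: [179.9, -0.0, 96.6]
ft_force: [-4.1, -2.7, 8.1]
finger_gap: 32.6
grip_force: 62.2
```

Request:
apply_moves([
  [0,0,0,0,0,0,0.65],
  [0,0,0,0,0,0,0.65],
  [0,0,-0.5,0,0,0,0.65],
  [0,0,-0.9,0,0,0,0.65],
  [0,0,-0.9,0,0,0,0.65],
  [0,0,-0.9,0,0,0,0.65],
  [0,0,-0.9,0,0,0,0.65],
  [0,-0.9,-0.6,0,0,0,0.65],
])

```text
time: 59.3
tool_pos: [590.3, 330.1, 172.3]
tcp_rot: [179.8, -0.1, 96.5]
ft_force: [-0.8, 0.1, -0.4]
finger_gap: 55.2
grip_force: 0.0
```

Request:
apply_moves([
  [0,-0.9,-0.6,0,0,0,0.65],
  [0,-0.9,0,0,0,0,0.65],
  [0,-0.9,0,0,0,0,0.65],
  [0,-0.9,0,0,0,0,0.65],
  [0,-0.9,0,0,0,0,0.65],
  [0,-0.9,0,0,0,0,0.65],
  [0,0,0,0,0,0,0.65],
  [0,0,0,0,0,0,0.65],
])

```text
time: 60.3
tool_pos: [428.5, 311.7, 188.1]
tcp_rot: [179.9, -0.0, 96.6]
ft_force: [-0.0, -0.3, -0.3]
finger_gap: 55.3
grip_force: 0.0
```

Run:
```python
from h import *
print(sense()['tool_pos'])
t=snapshot("top"); s=snapshot("side")
h=cv2.cvtColor(t,cv2.COLOR_RGB2HSV)
for b in blobs((h[...,2]>200)&(h[...,1]>50)&(h[...,1]<125)&(h[...,0]<28)&(h[...,0]>13),"top",40,box=(250,195,350,290)): print("T",b[0],b[1],b[2]+[-2,.2],b[3],b[5])
h=cv2.cvtColor(s,cv2.COLOR_RGB2HSV)
for b in blobs((h[...,2]>212)&(h[...,1]<120)&(h[...,0]>13)&(h[...,0]<26),"side",40,60,box=(250,200,390,300)): print("S",b[0],b[1],b[2]+[1.1,2.5],b[3],b[5])
z=lambda i,x0,y0,x1,y1:cv2.resize(i[y0:y1,x0:x1,::-1],(400,300),interpolation=cv2.INTER_CUBIC)
cv2.imwrite("pics/e1.png",np.vstack([np.hstack([z(t,145,188,241,260),z(s,248,143,348,218)]),np.hstack([z(t,230,190,358,286),z(s,240,195,388,306)])]))
```

```text
[428.47725915 311.67655435 188.13309357]
T [275.8 218.4] 187 [619.6  70.4] [42.  43.7] 172.6
T [321.2 224.2] 522 [604.7 -62.4] [104.2  43.6] 83.7
T [272.4 255.2] 393 [510.6  76.6] [58.4 57.3] 47.8
T [320.3 262.1] 380 [493.1 -61.4] [61.  60.4] 101.1
S [330.9 218.9] 168 [620.   69.8] [42.5 41.9] 56.4
S [285.5 227.4] 354 [511.2  74.8] [59.5 56.8] 69.9
S [346.9 252.4] 589 [605.1 -64.8] [105.8  43.1] 82.9
S [296.8 262.8] 442 [493.6 -61.2] [65.4 62.1] 51.1
```

View pics/e1.png

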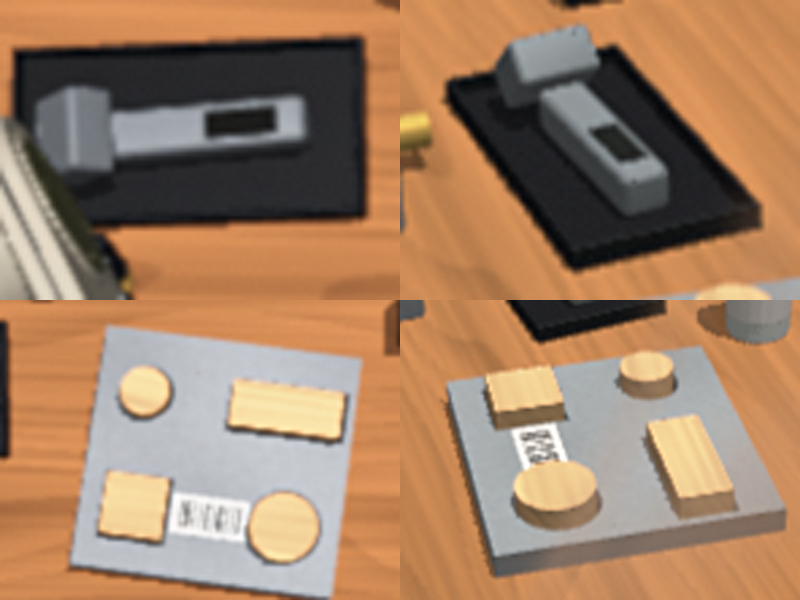

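The final views show the scanner flat in its tray, all four blanks seated (top and side agree within about 2 mm), and the arm clear. Handing in.

```bash
python3 -c "
from bench import hand_in
print(hand_in())"
```

```text
the job is handed in; nothing more can be done
None
```

The job is handed in, though the judge returned no verdict: all four blanks are seated in their pockets, the valve was turned clockwise until it hit its stop, the label was scanned for about 3 s, and the scanner is back flat in its tray, at about 60 s of the 208 s limit.

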